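# Strip the ring bar: lock it, take collar and rings off, free it

### The arm

A 7-joint arm with a two-finger parallel gripper is mounted at the origin on the work surface. World frame = base frame: x ahead of the robot, y to its left, z up, the work surface at z = 0. Lengths are in m, angles in rad, forces in N, time in s.
With the tool pointing down it reaches from about 0.425 to 0.875 m from the base axis. Payload 9.9 kg.
Tool frame: the origin (TCP) lies between the finger pads; the fingertips stand tcp_to_tips ahead of it and the grasp point (between the pads) lies 8 mm behind it (tcp_to_tips is the distance from the TCP to the fingertips, in m); x points along the fingers, z is the direction in which the jaws open and shut, and the axes are right-handed (so a half turn about x gives the same grasp; the last joint's range is limited). The gripper opens to 85 mm and grips with 20 to 120 N. Pads are 22 mm wide; open, the fingers measure 114 mm over their backs; the gripper's body (76 mm by 85 mm) begins 54 mm behind the grasp point. The pads swing forward as they close: fully open they stand 13 mm farther back than shut.
Start: joints at [1.213, 0.576, 0.025, 1.437, -0.015, 1.129, -0.057], TCP at [0.183, -0.65, 0.242] pointing down, gripper open.
Joint ranges: [-2.76, 2.76], [-0.34, 2.15], [-1.52, 1.57], [0.19, 2.46], [-1.09, 4.23], [0.17, 1.99], [-2.82, 2.82]. Speed limits (rad/s): [2.22, 2.22, 3.01, 3.01, 3.14, 3.14, 3.14].

### API

Orientations are given as a rotation vector (axis times angle).
In Python, from cell import * gives the robot as it stands.
- The arm moves only by the tool play_rows, never from a script. Its argument "plan" is a list of rows, each an object with "dr": the turn, a rotation vector about the tool's x, y, z each as a share of 180 degrees, from -1 to 1, a list of three; "xyz": the shift along the tool's x, y, z each as a share of 0.4 m, from -1 to 1, a list of three; "hand": the opening, from 0 (shut) to 1 (fully open). A call has 1 to 20 rows; each row shifts and turns the pose as measured when the row begins, along the tool's axes as they then stand; what a row does not reach is not made up. A row lasts 1/10 s, in which the tool goes at most 50 mm and 8.59 degrees, less where a joint would pass 70% of its speed; a pose out of reach is approached as far as the arm can. A call with a number of a shift or a turn outside -1 to 1 is refused whole. A call with a gripper value outside its range is refused whole. The fingers move at their own pace and stop on an object; the grip force is fixed at half the most. Time passes only in rows, so rows that do not move let the fingers close. It gives the time, the measured TCP pose, the force and the opening at its end, in the units of the state.
- get_state(): the state, without advancing time (a new reading comes with each control period).
- grab_frame(name): name is "side" or "top"; returns (picture, depth): 420x560x3 uint8, blue, green, red; 420x560 float32, m along the optical axis (not along the pixel's ray), 0 where there is no reading.
- calibration(name): a dict with "fx", "fy", "cx", "cy" (pixels), "origin" and "orientation" of the camera in the world. Camera axes: x right, y down, z forward; pixel columns grow to the right and rows downward; lengths in m; the calibration is good to about 2 mm. A picture is of the moment at which its call begins. calibration takes no time and is no camera call.
- sign_off(): hands the job in, once; it reports no verdict.
The state is a dict: "t": time; "qpos": joint angles; "joint_vel": joint speeds; "tau": joint torques, N m; "tcp_pos": TCP position; "tool_rot": TCP orientation; "contact_force": force on the tool from outside, world axes, zero at the start; "ft_torque": the same for the moment, N m; "finger_gap": finger opening in m.
Only numpy, scipy, OpenCV 4.12 (cv2) and the standard library are available. Lean on these libraries where they do the work, as an engineer would, in place of code of your own. Each camera call takes 0.05 s, during which the arm holds its last target.

### The job

Squeeze the raised red handle of the bench-mounted locking pliers down until they snap over centre and stay locked by themselves on the ring bar's square shank. With the bar locked, take the black stop collar off the end of the rod and leave it in the blue dish, and only then slide both ring blanks off the end of the rod so that they finish in the grey tray. Last, press the yellow release lever so that the pliers spring open, leaving the bar lying in its cradle and not disturbing the other things on the bench.

Things in the scene. Friction and masses are not known exactly. Their poses are not given: they have to be found in the camera images.
- station: fixed station: cradle block and steel locking pliers on a dark plate. Origin on the bench. In its frame (mm): rod along +y, handles along -x; cradle channel along y at x=30, y=-155 to -45, floor z=73, walls to z=89, stop at its -y end; handle pivot at x=-36, y=-100, z=82, turning about y; jaw over the shank, top z=125 when shut; fixed red lower handle x=-36 to -168, y=-100, z=36 to 53
- handle (a joint): upper handle of the pliers, rad: 0 = open (tail raised 39 degrees), grows as the tail is pressed down; centre is passed at 0.56, stop and locked position at 0.68 (level). Below centre it springs open. Pressed straight down at x=-105 to -120 mm of the station it needs 5 to 8 N to pass centre, then snaps down and stays if the shank is under the pad
- handle_press (a point): point on top of the moving red handle, 84 mm along it from its pivot (handle 22 mm wide, reaching 130 mm along from the pivot). Moves with it: at x=-96, z=141 mm of the station when open (top sloping up to the tail), x=-120, z=90 mm when locked (top then level, z=89 to 91 mm); y=-100 mm always
- jaw_pad: round black rubber pad (20 mm across) on the pliers' upper jaw, above the middle of the shank; it comes down as the handle is squeezed. Origin at the centre of its underside
- release (a joint): release lever, rad: 0 at rest, grows as its yellow paddle is pressed down, stop at 0.65; the locked pliers spring open at about 0.3. Spring return
- release_paddle (a point): top centre of the yellow release paddle, 30 x 34 mm, at x=-78, y=-165, z=70 mm of the station at rest, beside the lower handle; press it straight down about 20 mm (3 to 5 N). When the pliers let go the red handle springs up, 65 mm away towards the station's +y
- bar: loose steel ring bar: square shank 24 x 110 x 24 mm lying in the cradle channel, and a round rod 10 mm thick that sticks out 160 mm from it. Origin at the shank's centre (85 mm above the bench); y points along the rod, whose tip is at y=215 mm; rod begins at y=55 mm
- rod_tip (a point): free end of the rod, on its axis, 85 mm above the bench
- collar_center (a point): centre of the black stop collar that hangs outermost on the rod: 28 mm outside, 13 mm bore, 14 mm wide along the rod; loose fit
- ring_a_center (a point): centre of the brass ring blank, innermost on the rod: 34 mm outside, 16 mm bore, 10 mm wide along the rod; loose fit, hangs 3 mm below the rod's axis
- ring_b_center (a point): centre of the copper ring blank, between the brass one and the collar, of the same size
- tray: fixed grey tray under and beyond the rod's tip, 110 mm (x) by 130 mm (y) outside, walls 5 mm thick and 35 mm high, felt floor 5 mm up. Origin under its centre
- collar_dish: fixed blue dish for the collar, 88 mm across at the rim, 18 mm high, floor 4 mm up and about 70 mm across. Origin under its centre
- findings_dish: fixed white dish of the same size holding brass beads: not for the collar
- can: bystander: blue and yellow drink can, 66 mm across, 115 mm high, standing. Origin under its centre
- glue_stick: bystander: yellow glue stick, 27 mm across, 88 mm high, standing. Origin under its centre
- loupe: bystander: dark loupe, 32 mm across, 36 mm high, standing. Origin under its centre
- pliers_red: bystander: red-handled pliers lying flat, 155 mm long, 13 mm high. Origin under its pivot
- mallet: bystander: wooden mallet lying, 230 mm long, 44 mm high. Origin on the bench under the middle of its handle

How it is judged:
By the outcome, as a careful person would: the job done as asked, in the order asked, and still so for the second after the job is handed in, with the robot touching nothing.
It also fails if it takes over 61 s, if anything falls off the work surface, if the arm or the gripper's body presses on something with over 40 N, if the wrist force passes 120 N, or if a joint passes its speed limit or range.

## Working session

There is one attempt and no reset: what is moved stays moved. The work goes in short steps, Python scripts to look and compute and a tool call to move; the robot and the scene stay as the last step left them, time stands still between calls to the robot, and variables do not carry over. Pictures are saved under pics/ and viewed, and the job is handed in when it is done.

Besides the shell and the picture viewer there is one more tool, called after "Call:" as name(argument=value, ...) on one line, values as JSON. play_rows: Moves the arm, as the interface text tells. Its arguments: {"type":"object","properties":{"plan":{"type":"array"}},"required":["plan"]}

```bash
mkdir -p pics; ls; python3 - <<'E'
from cell import *
import cv2,numpy as np
s=get_state(); print(s)
for n in("side","top"):
    p,d=grab_frame(n); cv2.imwrite(f"pics/{n}0.png",p); np.save(f"pics/{n}0.npy",d); print(n,calibration(n))
E
```

```text
pics
{'t': 0.0, 'qpos': array([ 1.21318409,  0.5765003 ,  0.0248226 ,  1.43793681, -0.01496841,
        1.12902933, -0.05651781]), 'joint_vel': array([-7.65648477e-05, -1.36115545e-03, -1.27509780e-03,  8.42932488e-04,
        3.90379657e-04,  6.72249790e-05,  1.01802699e-03]), 'tau': array([ 8.48338259e-04, -7.65754437e+01,  2.25067645e+00, -2.85967219e+01,
        1.52417069e-02,  1.27291205e-02,  2.09771810e-05]), 'tcp_pos': array([ 0.18240535, -0.64940988,  0.24145341]), 'tool_rot': array([ 1.00611349,  1.32783785, -1.00455696]), 'contact_force': array([ 0.3769199 , -0.10287313, -0.55123297]), 'ft_torque': array([ 0.03644094, -0.04235343,  0.00401521]), 'finger_gap': 0.08527817233221965}
side {'fx': 505.32574684952147, 'fy': 505.32574684952147, 'cx': 293.5847526821426, 'cy': 206.5701997682634, 'origin': array([0.35857373, 0.8548367 , 1.16792605]), 'orientation': array([-0.28997099,  2.86759749, -1.03434641])}
top {'fx': 396.85921571928657, 'fy': 396.85921571928657, 'cx': 277.90964447583275, 'cy': 212.8902943098191, 'origin': array([0.34811547, 0.0172853 , 1.35667958]), 'orientation': array([-2.14589673,  2.12694385, -0.18543113])}
```

View pics/side0.png

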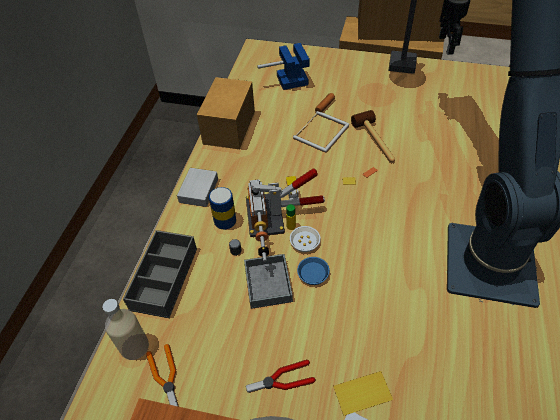

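View pics/top0.png

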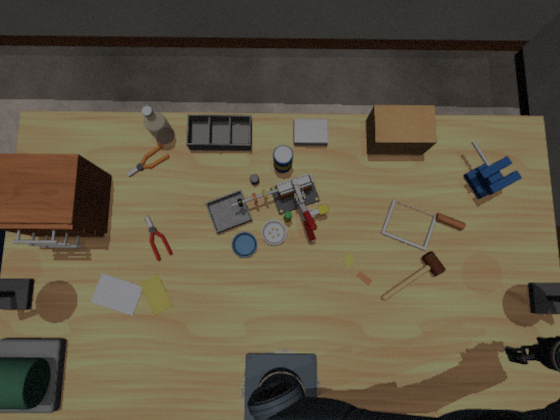

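```bash
cat > h.py <<'E'
import cv2,numpy as np
from scipy.spatial.transform import Rotation as R
from cell import *
def ray(c,u,v):
    d=np.array([(u-c["cx"])/c["fx"],(v-c["cy"])/c["fy"],1.0]); return R.from_rotvec(c["orientation"]).as_matrix()@d
def onplane(n,u,v,z):
    c=calibration(n); d=ray(c,u,v); o=c["origin"]; return o+d*(z-o[2])/d[2]
def pt(n,u,v,dep):
    c=calibration(n); return c["origin"]+ray(c,u,v)*dep
def proj(n,p):
    c=calibration(n); q=R.from_rotvec(c["orientation"]).as_matrix().T@(np.asarray(p)-c["origin"]); return c["cx"]+c["fx"]*q[0]/q[2], c["cy"]+c["fy"]*q[1]/q[2]
def crop(n,img,u0,v0,u1,v1,k,name):
    cv2.imwrite(f"pics/{name}.png",cv2.resize(img[v0:v1,u0:u1],None,fx=k,fy=k,interpolation=cv2.INTER_CUBIC))
E
python3 - <<'E'
from h import *
s=cv2.imread("pics/side0.png");t=cv2.imread("pics/top0.png")
crop("side",s,200,160,340,310,4,"sc0"); crop("top",t,195,135,345,265,5,"tc0")
E
```

```text
(no output)
```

View pics/sc0.png

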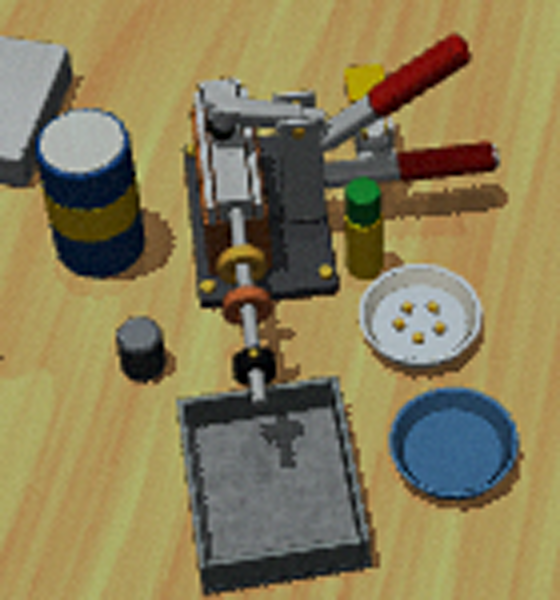

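View pics/tc0.png

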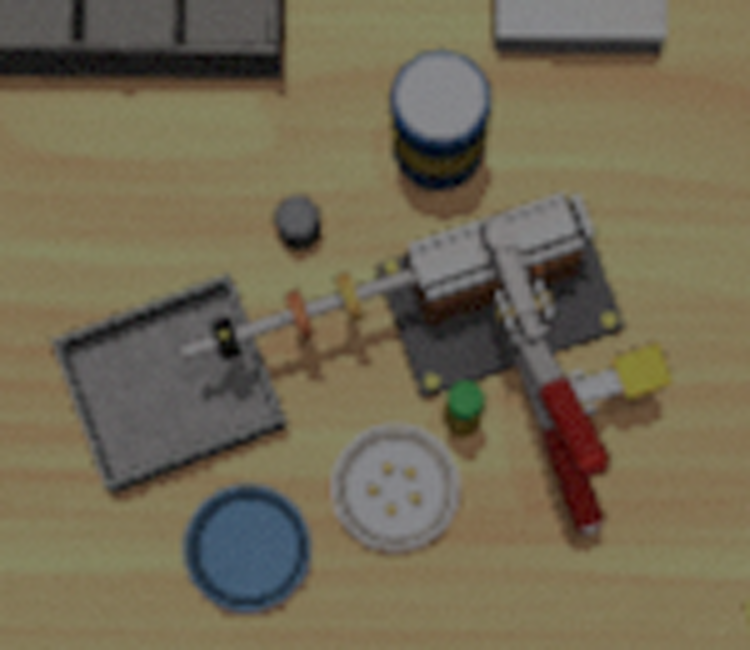

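```bash
python3 - <<'E'
from h import *
def m(name,u,v,z):
    a=onplane("top",u,v,z); print(name,a.round(4)); return a
t=lambda x,y:(195+(x+.5)/5-.5,135+(y+.5)/5-.5)
s=lambda x,y:(200+(x+.5)/4-.5,160+(y+.5)/4-.5)
pts={"tip":(t(182,351),s(259,398),.085),"collar":(t(228,338),s(253,364),.085),"ringb":(t(301,314),s(248,303),.083),"ringa":(t(349,294),s(242,262),.083),"rodstart":(t(410,274),s(236,208),.085),
"paddle":(t(642,370),s(365,82),.07),"handletail":(t(592,463),s(456,50),.165),"dish":(t(248,548),s(454,440),.018),"wdish":(t(395,488),s(421,312),.018),"can":(t(441,93),s(85,135),.115),"glue":(t(466,400),s(364,193),.088),"loupe":(t(297,216),s(140,332),.036)}
for k,(a,b,z) in pts.items():
    A=onplane("top",*a,z);B=onplane("side",*b,z)
    # triangulate
    oa,ob=calibration("top")["origin"],calibration("side")["origin"]
    da,db=A-oa,B-ob
    M=np.stack([da,-db],1); l=np.linalg.lstsq(M,ob-oa,rcond=None)[0]
    P=(oa+da*l[0]+ob+db*l[1])/2
    print(k,A.round(4),B.round(4),"tri",P.round(4))
for n,f,cs in(("top",t,[(58,345),(228,282),(283,425),(113,488)]),("side",s,[(181,400),(336,380),(371,558),(206,580)])):
    q=[onplane(n,*f(*c),.035).round(4)[:2] for c in cs]; print("tray",q,np.mean(q,0))
E
```

```text
tip [0.5886 0.1642 0.085 ] [0.5909 0.1623 0.085 ] tri [0.5893 0.164  0.0874]
collar [0.5975 0.1344 0.085 ] [0.6011 0.1374 0.085 ] tri [0.6001 0.1349 0.081 ]
ringb [0.6144 0.0872 0.083 ] [0.6167 0.0888 0.083 ] tri [0.616  0.0874 0.0808]
ringa [0.6281 0.056  0.083 ] [0.6291 0.0561 0.083 ] tri [0.6287 0.056  0.0828]
rodstart [0.6415 0.0161 0.085 ] [0.6442 0.0127 0.085 ] tri [0.6418 0.0161 0.0892]
paddle [ 0.5816 -0.1375  0.07  ] [ 0.5844 -0.1341  0.07  ] tri [ 0.5839 -0.138   0.0654]
handletail [ 0.5068 -0.0952  0.165 ] [ 0.51   -0.0897  0.165 ] tri [ 0.5093 -0.0958  0.1584]
dish [0.4664 0.1236 0.018 ] [0.469  0.1264 0.018 ] tri [0.4681 0.124  0.014 ]
wdish [0.5081 0.0248 0.018 ] [0.5108 0.0266 0.018 ] tri [0.5098 0.0249 0.0154]
can [ 0.7555 -0.003   0.115 ] [ 0.7553 -0.0069  0.115 ] tri [ 0.7537 -0.003   0.1198]
glue [ 0.5575 -0.021   0.088 ] [ 0.5597 -0.0154  0.088 ] tri [ 0.5599 -0.0212  0.0807]
loupe [0.6927 0.0938 0.036 ] [0.6948 0.0943 0.036 ] tri [0.694  0.0939 0.0352]
tray [array([0.6014, 0.254 ]), array([0.6462, 0.14  ]), array([0.548 , 0.1006]), array([0.5043, 0.2135])] [0.574975 0.177025]
tray [array([0.6526, 0.1422]), array([0.5541, 0.106 ]), array([0.503 , 0.2341]), array([0.6014, 0.2699])] [0.577775 0.18805 ]
```

```bash
cat >> h.py <<'E'
PSI=0.342; O=np.array([.6003,.0446])
c_,s_=np.cos(PSI),np.sin(PSI); RS=np.array([[c_,-s_],[s_,c_]])
def st(x,y,z): return np.array([*(O+RS@np.array([x,y])/1e3),z/1e3])
def tost(p): return np.array([*(RS.T@(np.array(p[:2])-O)*1e3),p[2]*1e3])
def state(show=True):
    s=get_state(); M=R.from_rotvec(s["tool_rot"]).as_matrix()
    if show: print("t",s["t"].__round__(2),"tcp",s["tcp_pos"].round(4),"st",tost(s["tcp_pos"]).round(1),"F",s["contact_force"].round(1),"gap",round(s["finger_gap"],4)); print("x",M[:,0].round(3),"z",M[:,2].round(3),"q",s["qpos"].round(2))
    return s,M
def go(target,zdir=None):
    """per-axis tool shift (share of .4m) to target, and dr to tool x down & z along zdir (station x default)"""
    s,M=state()
    d=M.T@(np.array(target)-s["tcp_pos"]); print("shift mm",(d*1e3).round(1),"share",(d/.4).round(4))
    best=None
    z0=np.array([c_,s_,0]) if zdir is None else zdir
    for sg in(1,-1):
        x=np.array([0,0,-1.]);z=sg*z0;y=np.cross(z,x);T=np.stack([x,y,z],1)
        r=R.from_matrix(M.T@T).as_rotvec()
        if best is None or np.linalg.norm(r)<np.linalg.norm(best): best=r
    print("dr deg",np.degrees(best).round(2),"share",(best/np.pi).round(4))
E
python3 - <<'E'
import cell
print([n for n in dir(cell) if n[0]!='_'])
from h import *
print(getattr(cell,'tcp_to_tips',None), [ (k,v) for k,v in vars(cell).items() if isinstance(v,(int,float,dict))and k[0]!='_'])
for n,p in dict(tip=(30,115,85),rs=(30,-45,85),pad=(-78,-165,70)).items(): print(n,st(*p).round(4))
go(st(-110,-100,240))
E
```

```text
['IKError', 'calibration', 'get_state', 'grab_frame', 'sign_off', 'tcp_to_tips']
0.011 [('tcp_to_tips', 0.011)]
tip [0.59  0.163 0.085]
rs [0.6437 0.0123 0.085 ]
pad [ 0.5822 -0.137   0.07  ]
t 0.1 tcp [ 0.1824 -0.6495  0.2416] st [-626.4 -513.8  241.6] F [0.6 0.5 0.3] gap 0.0851
x [-0.     0.001 -1.   ] z [ 0.27  -0.963 -0.001] q [ 1.21  0.58  0.02  1.44 -0.02  1.13 -0.06]
shift mm [   2.2  487.1 -448. ] share [ 0.0054  1.2177 -1.1199]
dr deg [ 8.609e+01 -6.000e-02  6.000e-02] share [ 4.783e-01 -4.000e-04  4.000e-04]
```

Call:
play_rows(plan=[{"dr":[-0.0474,0,0],"xyz":[0,0,0],"hand":0},{"dr":[-0.0474,0,0],"xyz":[0,0,0],"hand":0},{"dr":[-0.0474,0,0],"xyz":[0,0,0],"hand":0},{"dr":[-0.0474,0,0],"xyz":[0,0,0],"hand":0},{"dr":[-0.0474,0,0],"xyz":[0,0,0],"hand":0},{"dr":[-0.0474,0,0],"xyz":[0,0,0],"hand":0},{"dr":[-0.0474,0,0],"xyz":[0,0,0],"hand":0},{"dr":[-0.0474,0,0],"xyz":[0,0,0],"hand":0},{"dr":[-0.0474,0,0],"xyz":[0,0,0],"hand":0},{"dr":[-0.0474,0,0],"xyz":[0,0,0],"hand":0},{"dr":[-0.0474,0,0],"xyz":[0,0,0],"hand":0}])

```text
t: 1.2
tcp_pos: [0.1815, -0.6467, 0.2359]
tool_rot: [-0.272, 1.555, 0.29]
contact_force: [0.2, -0.5, -0.8]
finger_gap: 0.0
```

```bash
sed -i 's/for sg in(1,-1)/for sg in(1,)/' h.py; python3 - <<'E'
from h import *
go(st(-110,-100,240))
E
```

```text
t 1.2 tcp [ 0.1815 -0.6467  0.2359] st [-626.4 -510.8  235.9] F [ 0.2 -0.5 -0.8] gap 0.0
x [-0.005  0.011 -1.   ] z [ 0.937  0.35  -0.   ] q [ 1.46  0.6  -0.41  1.43  0.25  1.17  1.37]
shift mm [5.000e-01 4.026e+02 5.228e+02] share [1.2000e-03 1.0064e+00 1.3071e+00]
dr deg [ 0.91 -0.03 -0.69] share [ 0.005  -0.0002 -0.0038]
```

Call:
play_rows(plan=[{"dr":[0.005,0,-0.0038],"xyz":[0,0.075,0.097],"hand":0},{"dr":[0,0,0],"xyz":[-0.001,0.075,0.097],"hand":0},{"dr":[0,0,0],"xyz":[-0.001,0.075,0.097],"hand":0},{"dr":[0,0,0],"xyz":[-0.001,0.075,0.097],"hand":0},{"dr":[0,0,0],"xyz":[-0.001,0.075,0.097],"hand":0},{"dr":[0,0,0],"xyz":[-0.001,0.075,0.097],"hand":0},{"dr":[0,0,0],"xyz":[-0.001,0.075,0.097],"hand":0},{"dr":[0,0,0],"xyz":[-0.001,0.075,0.097],"hand":0},{"dr":[0,0,0],"xyz":[-0.001,0.075,0.097],"hand":0},{"dr":[0,0,0],"xyz":[-0.001,0.075,0.097],"hand":0},{"dr":[0,0,0],"xyz":[-0.001,0.075,0.097],"hand":0},{"dr":[0,0,0],"xyz":[-0.001,0.075,0.097],"hand":0}])

```text
t: 2.4
tcp_pos: [0.4971, -0.1441, 0.2352]
tool_rot: [-0.259, 1.56, 0.263]
contact_force: [0.9, -0.8, 0.2]
finger_gap: 0.0003
```

```bash
python3 - <<'E'
from h import *
go(st(-110,-100,200))
E
```

```text
t 2.4 tcp [ 0.4971 -0.1441  0.2352] st [-160.5 -143.2  235.2] F [ 0.9 -0.8  0.2] gap 0.0003
x [-0.005  0.001 -1.   ] z [ 0.945  0.327 -0.005] q [ 0.58  0.39 -0.54  1.84  0.23  0.98  0.27]
shift mm [35.1 43.5 50.3] share [0.0877 0.1088 0.1257]
dr deg [-0.53 -0.27 -0.18] share [-0.003  -0.0015 -0.001 ]
```

Call:
play_rows(plan=[{"dr":[0,0,0],"xyz":[0.02,0.055,0.063],"hand":0},{"dr":[-0.003,-0.0015,-0.001],"xyz":[0.03,0.055,0.063],"hand":0},{"dr":[0,0,0],"xyz":[0.035,0,0],"hand":0},{"dr":[0,0,0],"xyz":[0,0,0],"hand":0}])

```text
t: 2.8
tcp_pos: [0.5346, -0.0744, 0.2001]
tool_rot: [-0.275, 1.55, 0.28]
contact_force: [-0.3, -0.7, -0.3]
finger_gap: -0.0001
```

```bash
python3 - <<'E'
from h import *
go(st(-110,-100,180))
for n,b,k in(("side",(200,140,340,290),4),("top",(195,135,345,265),5)):
    p,d=grab_frame(n); crop(n,p,*b,k,n+"1")
E
```

```text
t 2.8 tcp [ 0.5346 -0.0744  0.2001] st [-101.8  -90.1  200.1] F [-0.3 -0.7 -0.3] gap -0.0001
x [ 0.002  0.004 -1.   ] z [0.938 0.347 0.004] q [ 0.42  0.46 -0.53  1.84  0.28  0.92  0.11]
shift mm [20.  -9.9 -8.4] share [ 0.05   -0.0247 -0.0209]
dr deg [ 0.68  0.2  -0.16] share [ 0.0038  0.0011 -0.0009]
```

View pics/side1.png

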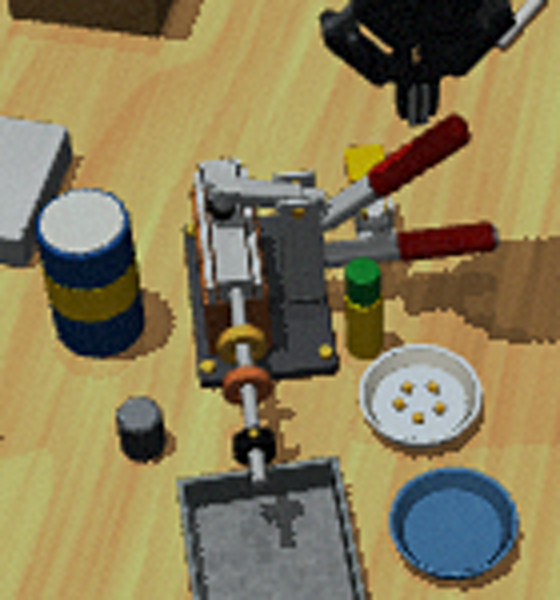

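View pics/top1.png

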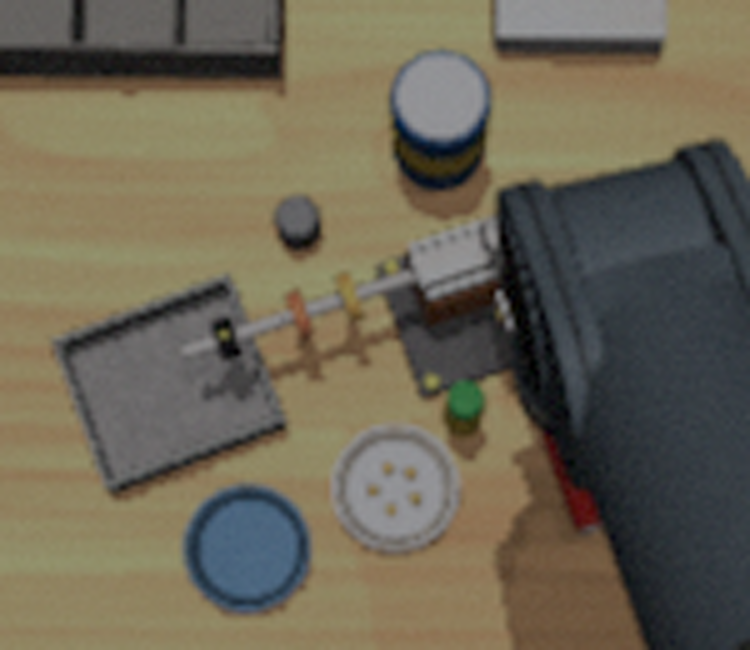

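```bash
python3 - <<'E'
from h import *
go(st(-110,-100,180))
u,v=proj("side",[.5346,-.0744,.189]); print(u,v,(u-200+.5)*4,(v-140+.5)*4)
E
```

```text
t 2.9 tcp [ 0.5354 -0.0748  0.2018] st [-101.2  -90.7  201.8] F [ 0.5 -0.1  0.5] gap 0.0001
x [ 0.005  0.004 -1.   ] z [0.938 0.346 0.006] q [ 0.42  0.45 -0.54  1.84  0.28  0.92  0.11]
shift mm [21.7 -9.2 -9. ] share [ 0.0543 -0.0231 -0.0225]
dr deg [ 0.62  0.35 -0.11] share [ 0.0035  0.002  -0.0006]
303.74830587399333 168.71077256524524 416.9932234959733 116.84309026098094
```

Call:
play_rows(plan=[{"dr":[0.0038,0,0],"xyz":[0,-0.025,-0.021],"hand":0},{"dr":[0,0,0],"xyz":[0.02,0,0],"hand":0},{"dr":[0,0,0],"xyz":[0,0,0],"hand":0}])

```text
t: 3.2
tcp_pos: [0.5303, -0.0912, 0.1947]
tool_rot: [-0.262, 1.548, 0.263]
contact_force: [-1.0, -0.2, -0.0]
finger_gap: 0.0001
```

```bash
python3 - <<'E'
from h import *
go(st(-110,-100,101))
E
```

```text
t 3.2 tcp [ 0.5303 -0.0912  0.1947] st [-111.5 -104.5  194.7] F [-1.  -0.2 -0. ] gap 0.0001
x [ 0.007  0.002 -1.   ] z [0.944 0.329 0.007] q [ 0.45  0.46 -0.53  1.86  0.28  0.9   0.12]
shift mm [93.7  4.5  0.8] share [0.2342 0.0113 0.0021]
dr deg [-0.4   0.4   0.01] share [-0.0022  0.0022  0.0001]
```

Call:
play_rows(plan=[{"dr":[0,0.002,0],"xyz":[0.03,0.01,0],"hand":0},{"dr":[0,0,0],"xyz":[0.03,0,0],"hand":0},{"dr":[0,0,0],"xyz":[0.03,0,0],"hand":0},{"dr":[0,0,0],"xyz":[0.03,0,0],"hand":0}])

```text
t: 3.6
tcp_pos: [0.5295, -0.0883, 0.1444]
tool_rot: [-0.262, 1.552, 0.26]
contact_force: [-0.5, -0.1, 1.5]
finger_gap: -0.0002
```

```bash
python3 - <<'E'
from h import *
go(st(-110,-100,101))
E
```

```text
t 3.6 tcp [ 0.5295 -0.0883  0.1444] st [-111.2 -101.5  144.4] F [-0.5 -0.1  1.5] gap -0.0002
x [ 0.003 -0.001 -1.   ] z [0.945 0.327 0.003] q [ 0.41  0.52 -0.49  1.92  0.34  0.79  0.06]
shift mm [43.4  1.5  1.1] share [0.1086 0.0039 0.0028]
dr deg [-0.53  0.15  0.1 ] share [-0.0029  0.0009  0.0006]
```

Call:
play_rows(plan=[{"dr":[0,0,0],"xyz":[0.025,0,0],"hand":0},{"dr":[0,0,0],"xyz":[0.025,0,0],"hand":0},{"dr":[0,0,0],"xyz":[0.025,0,0],"hand":0}])

```text
t: 3.9
tcp_pos: [0.5288, -0.0882, 0.1109]
tool_rot: [-0.262, 1.554, 0.261]
contact_force: [-1.7, -1.0, 1.9]
finger_gap: 0.0001
```

```bash
python3 - <<'E'
from h import *
go(st(-110,-100,101))
E
```

```text
t 3.9 tcp [ 0.5288 -0.0882  0.1109] st [-111.9 -101.1  110.9] F [-1.7 -1.   1.9] gap 0.0001
x [ 0.001 -0.001 -1.   ] z [0.945 0.327 0.001] q [ 0.39  0.56 -0.47  1.95  0.38  0.71  0.03]
shift mm [9.9 1.1 1.9] share [0.0247 0.0028 0.0047]
dr deg [-0.49  0.03  0.06] share [-0.0027  0.0002  0.0003]
```

Call:
play_rows(plan=[{"dr":[0,0,0],"xyz":[0.018,0,0],"hand":0},{"dr":[0,0,0],"xyz":[0.01,0,0],"hand":0},{"dr":[0,0,0],"xyz":[0.01,0,0],"hand":0}])

```text
t: 4.2
tcp_pos: [0.5287, -0.0881, 0.0985]
tool_rot: [-0.265, 1.554, 0.258]
contact_force: [-28.2, 0.4, 99.1]
finger_gap: -0.0
```

```bash
python3 - <<'E'
from h import *
go(st(-110,-100,101))
for n,b,k in(("side",(200,140,340,290),4),):
    p,d=grab_frame(n); crop(n,p,*b,k,n+"2")
E
```

```text
t 4.2 tcp [ 0.5287 -0.0881  0.0985] st [-111.9 -101.    98.5] F [-28.2   0.4  99.1] gap -0.0
x [ 0.002 -0.004 -1.   ] z [0.945 0.327 0.   ] q [ 0.38  0.58 -0.46  1.96  0.39  0.69  0.01]
shift mm [-2.5  1.   1.9] share [-0.0063  0.0025  0.0048]
dr deg [-0.51  0.01  0.24] share [-0.0028  0.      0.0013]
```

View pics/side2.png

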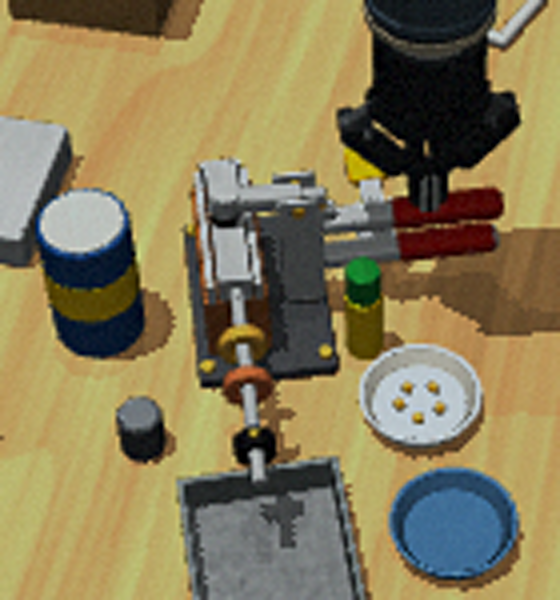

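Call:
play_rows(plan=[{"dr":[0,0,0],"xyz":[-0.015,0,0],"hand":0},{"dr":[0,0,0],"xyz":[-0.05,0,0],"hand":0},{"dr":[0,0,0],"xyz":[-0.1,0,0],"hand":0},{"dr":[0,0,0],"xyz":[-0.1,0,0],"hand":0.6},{"dr":[0,0,0],"xyz":[0,0,0],"hand":0.6}])

```text
t: 4.75
tcp_pos: [0.5292, -0.0864, 0.2102]
tool_rot: [-0.267, 1.55, 0.258]
contact_force: [0.7, 0.8, -1.1]
finger_gap: 0.0283
```

```bash
python3 - <<'E'
from h import *
go(st(30,86,200))
for n,b,k in(("side",(200,140,340,290),4),):
    p,d=grab_frame(n); crop(n,p,*b,k,n+"3")
E
```

```text
t 4.75 tcp [ 0.5292 -0.0864  0.2102] st [-110.9  -99.6  210.2] F [ 0.7  0.8 -1.1] gap 0.0283
x [ 0.005 -0.005 -1.   ] z [0.944 0.329 0.004] q [ 0.44  0.44 -0.53  1.84  0.28  0.93  0.12]
shift mm [  9.5 186.7 139.5] share [0.0238 0.4667 0.3488]
dr deg [-0.41  0.2   0.36] share [-0.0023  0.0011  0.002 ]
```

View pics/side3.png

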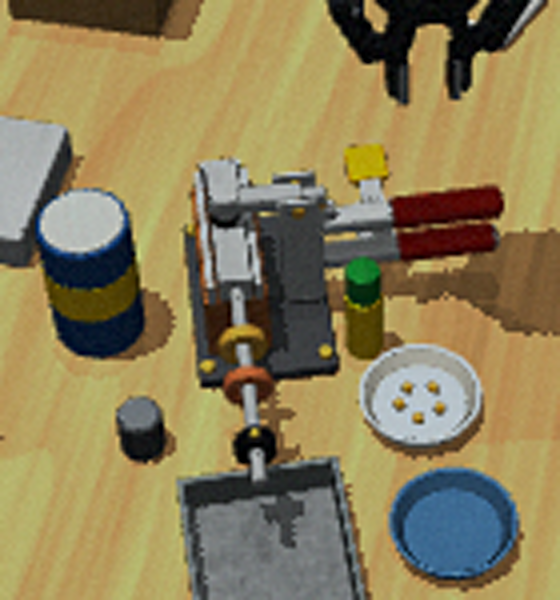

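Call:
play_rows(plan=[{"dr":[0,0,0],"xyz":[0,0.08,0.06],"hand":0.6},{"dr":[-0.002,0.001,0.002],"xyz":[0,0.08,0.06],"hand":0.6},{"dr":[0,0,0],"xyz":[0,0.08,0.06],"hand":0.6},{"dr":[0,0,0],"xyz":[0,0.08,0.06],"hand":0.6},{"dr":[0,0,0],"xyz":[0,0.06,0.045],"hand":0.6},{"dr":[0,0,0],"xyz":[0,0.04,0.025],"hand":0.6},{"dr":[0,0,0],"xyz":[0,0,0],"hand":0.6}])

```text
t: 5.5
tcp_pos: [0.59, 0.1173, 0.1979]
tool_rot: [-0.263, 1.565, 0.263]
contact_force: [0.7, 0.1, -0.8]
finger_gap: 0.0509
```

```bash
python3 - <<'E'
from h import *
for k,p in dict(collar=(.5993,.136,.0835),rb=(.6156,.088,.082),ra=(.6286,.056,.082),dish=(.4678,.125,0),tray=(.5764,.1825,0),loupe=(.694,.094,0),wd=(.5095,.0257,0),glue=(.5587,-.0185,0)).items(): print(k,tost(p).round(1))
go(st(29.5,87,130))
E
```

```text
collar [29.7 86.4 83.5]
rb [29.  35.8 82. ]
ra [30.5  1.2 82. ]
dish [-97.9 120.2   0. ]
tray [ 23.7 137.9   0. ]
loupe [104.8  15.1   0. ]
wd [-91.9  12.6   0. ]
glue [-60.4 -45.5   0. ]
t 5.5 tcp [0.59   0.1173 0.1979] st [ 14.7  72.  197.9] F [ 0.7  0.1 -0.8] gap 0.0509
x [-0.01  -0.002 -1.   ] z [ 0.944  0.329 -0.011] q [ 0.06  0.55 -0.53  1.68  0.31  1.01 -0.24]
shift mm [67.8 15.  15.5] share [0.1695 0.0376 0.0386]
dr deg [-0.4  -0.6  -0.09] share [-0.0022 -0.0034 -0.0005]
```

Call:
play_rows(plan=[{"dr":[-0.0022,-0.0034,0],"xyz":[0.04,0.0376,0.0386],"hand":0.6},{"dr":[0,0,0],"xyz":[0.06,0,0],"hand":0.6},{"dr":[0,0,0],"xyz":[0.06,0,0],"hand":0.6},{"dr":[0,0,0],"xyz":[0,0,0],"hand":0.6},{"dr":[0,0,0],"xyz":[0,0,0],"hand":0.6}])

```text
t: 6.0
tcp_pos: [0.5982, 0.1341, 0.1271]
tool_rot: [-0.269, 1.559, 0.268]
contact_force: [-0.8, 1.5, 0.9]
finger_gap: 0.0516
```

```bash
python3 - <<'E'
from h import *
go(st(29.5,87,77))
for n,b,k in(("side",(200,140,340,290),4),("top",(195,135,345,265),5)):
    p,d=grab_frame(n); crop(n,p,*b,k,n+"4")
E
```

```text
t 6.0 tcp [0.5982 0.1341 0.1271] st [ 28.   85.  127.1] F [-0.8  1.5  0.9] gap 0.0516
x [-0.005 -0.002 -1.   ] z [ 0.942  0.335 -0.005] q [ 0.01  0.64 -0.49  1.73  0.38  0.87 -0.31]
shift mm [50.1  2.   1.7] share [0.1253 0.005  0.0043]
dr deg [-0.02 -0.29 -0.  ] share [-0.0001 -0.0016 -0.    ]
```

View pics/side4.png

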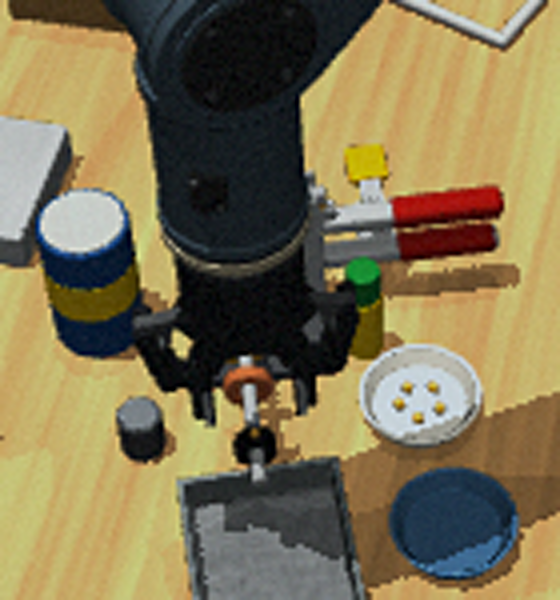

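Call:
play_rows(plan=[{"dr":[0,-0.0016,0],"xyz":[0.04,0.005,0.004],"hand":0.6},{"dr":[0,0,0],"xyz":[0.04,0,0],"hand":0.6},{"dr":[0,0,0],"xyz":[0.035,0,0],"hand":0.6},{"dr":[0,0,0],"xyz":[0,0,0],"hand":0.6}])

```text
t: 6.5
tcp_pos: [0.6024, 0.1358, 0.0851]
tool_rot: [-0.265, 1.545, 0.265]
contact_force: [0.8, -0.9, 0.2]
finger_gap: 0.0514
```

```bash
python3 - <<'E'
from h import *
go(st(29.5,87,77))
for n,b,k in(("side",(200,140,340,290),4),):
    p,d=grab_frame(n); crop(n,p,*b,k,n+"5")
E
```

```text
t 6.5 tcp [0.6024 0.1358 0.0851] st [32.6 85.2 85.1] F [ 0.8 -0.9  0.2] gap 0.0514
x [ 0.009  0.002 -1.   ] z [0.943 0.332 0.009] q [-0.01  0.69 -0.46  1.77  0.42  0.78 -0.35]
shift mm [ 8.1  1.8 -3.1] share [ 0.0203  0.0045 -0.0079]
dr deg [-0.19  0.52  0.09] share [-0.001   0.0029  0.0005]
```

View pics/side5.png

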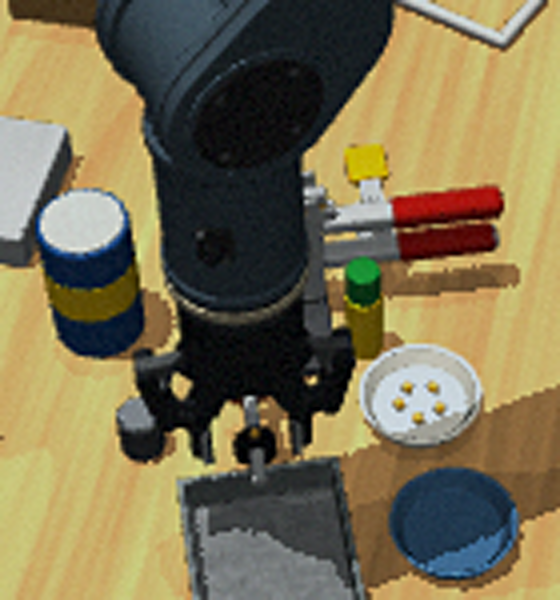

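Call:
play_rows(plan=[{"dr":[0,0.0029,0],"xyz":[0.018,0.004,-0.005],"hand":0.6},{"dr":[0,0,0],"xyz":[0,0,0],"hand":0.6},{"dr":[0,0,0],"xyz":[0,0,0],"hand":0.3},{"dr":[0,0,0],"xyz":[0,0,0],"hand":0.2},{"dr":[0,0,0],"xyz":[0,0,0],"hand":0.2},{"dr":[0,0,0],"xyz":[0,0,0],"hand":0.2}])

```text
t: 7.15
tcp_pos: [0.6017, 0.1374, 0.0811]
tool_rot: [-0.266, 1.55, 0.264]
contact_force: [-0.2, -0.3, -0.3]
finger_gap: 0.0255
```

```bash
python3 - <<'E'
from h import *
go(st(29.5,87,77))
E
```

```text
t 7.15 tcp [0.6017 0.1374 0.0811] st [32.4 86.9 81.1] F [-0.2 -0.3 -0.3] gap 0.0255
x [ 0.004 -0.001 -1.   ] z [0.943 0.332 0.004] q [-0.02  0.69 -0.46  1.77  0.42  0.78 -0.35]
shift mm [ 4.1  0.1 -2.9] share [ 0.0102  0.0002 -0.0073]
dr deg [-0.21  0.22  0.11] share [-0.0011  0.0012  0.0006]
```

Call:
play_rows(plan=[{"dr":[0,0,0],"xyz":[0,0,0],"hand":0.1},{"dr":[0,0,0],"xyz":[0,0,0],"hand":0.1}])

```text
t: 7.35
tcp_pos: [0.6018, 0.1374, 0.0813]
tool_rot: [-0.266, 1.55, 0.264]
contact_force: [0.5, 1.2, -0.1]
finger_gap: 0.0255
```

```bash
python3 - <<'E'
from h import *
go(st(29.5,87,77))
for n,b,k in(("side",(230,220,300,280),10),("top",(195,135,345,265),5)):
    p,d=grab_frame(n); crop(n,p,*b,k,n+"6")
E
```

```text
t 7.35 tcp [0.6018 0.1374 0.0813] st [32.5 86.9 81.3] F [ 0.5  1.2 -0.1] gap 0.0255
x [ 0.005 -0.    -1.   ] z [0.943 0.332 0.004] q [-0.02  0.69 -0.46  1.77  0.42  0.78 -0.35]
shift mm [ 4.2  0.1 -3.1] share [ 0.0106  0.0002 -0.0077]
dr deg [-0.21  0.24  0.11] share [-0.0012  0.0013  0.0006]
```

View pics/side6.png

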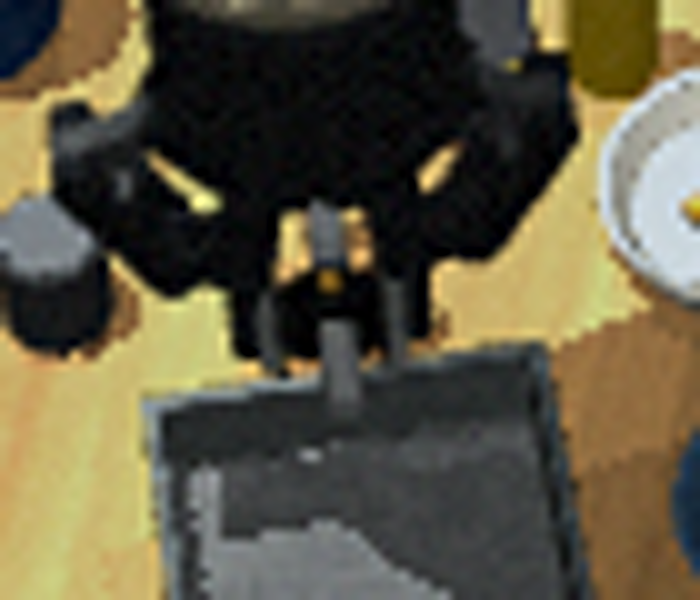

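View pics/top6.png

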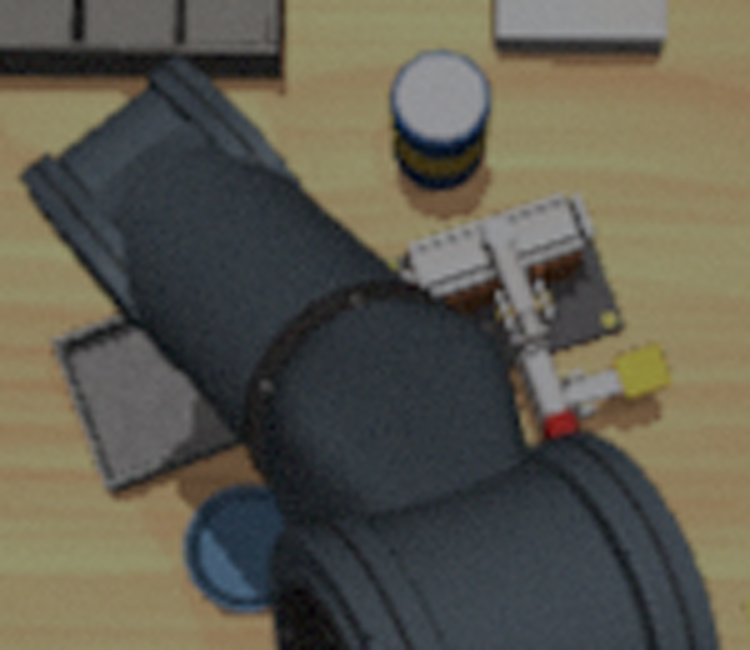

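Call:
play_rows(plan=[{"dr":[0,0,0],"xyz":[0,0.015,0],"hand":0.1},{"dr":[0,0,0],"xyz":[0,0.015,0],"hand":0.1},{"dr":[0,0,0],"xyz":[0,0.015,0],"hand":0.1}])

```text
t: 7.75
tcp_pos: [0.5956, 0.1547, 0.0811]
tool_rot: [-0.265, 1.55, 0.263]
contact_force: [-0.1, -0.8, 0.0]
finger_gap: 0.0254
```

```bash
python3 - <<'E'
from h import *
go(st(30,140,82))
E
```

```text
t 7.75 tcp [0.5956 0.1547 0.0811] st [ 32.5 105.3  81.1] F [-0.1 -0.8  0. ] gap 0.0254
x [ 0.004 -0.001 -1.   ] z [0.944 0.331 0.004] q [-0.05  0.69 -0.46  1.77  0.42  0.77 -0.38]
shift mm [-1.  34.7 -2.7] share [-0.0026  0.0868 -0.0067]
dr deg [-0.29  0.23  0.13] share [-0.0016  0.0013  0.0007]
```

No binding; continue past the tip, then rise.

Call:
play_rows(plan=[{"dr":[0,0,0],"xyz":[0,0.025,0],"hand":0.1},{"dr":[0,0,0],"xyz":[0,0.025,0],"hand":0.1},{"dr":[0,0,0],"xyz":[0,0.025,0],"hand":0.1},{"dr":[0,0,0],"xyz":[0,0.025,0],"hand":0.1},{"dr":[0,0,0],"xyz":[0,0,0],"hand":0.1},{"dr":[0,0,0],"xyz":[0,0,0],"hand":0.1}])

```text
t: 8.35
tcp_pos: [0.5799, 0.1993, 0.0812]
tool_rot: [-0.268, 1.55, 0.268]
contact_force: [-0.5, 0.2, 0.0]
finger_gap: 0.0248
```

```bash
python3 - <<'E'
from h import *
go(st(-98,120.2,110))
for n,b,k in(("side",(200,140,340,290),4),):
    p,d=grab_frame(n); crop(n,p,*b,k,n+"7")
E
```

```text
t 8.35 tcp [0.5799 0.1993 0.0812] st [ 32.7 152.6  81.2] F [-0.5  0.2  0. ] gap 0.0248
x [ 0.004  0.001 -1.   ] z [0.942 0.335 0.004] q [-0.13  0.69 -0.45  1.78  0.41  0.77 -0.45]
shift mm [ -29.4  -32.5 -130.5] share [-0.0734 -0.0813 -0.3264]
dr deg [-0.04  0.25  0.04] share [-0.0002  0.0014  0.0002]
```

View pics/side7.png

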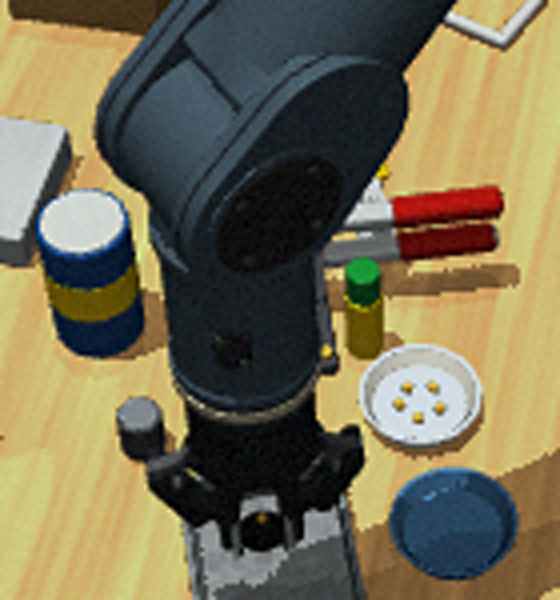

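Call:
play_rows(plan=[{"dr":[0,0,0],"xyz":[-0.06,0,0],"hand":0.1},{"dr":[0,0,0],"xyz":[-0.03,-0.02,-0.08],"hand":0.1},{"dr":[0,0,0],"xyz":[0,-0.02,-0.09],"hand":0.1},{"dr":[0,0,0],"xyz":[0,-0.02,-0.09],"hand":0.1},{"dr":[0,0,0],"xyz":[0,-0.01,-0.04],"hand":0.1},{"dr":[0,0,0],"xyz":[0,0,0],"hand":0.1}])

```text
t: 9.0
tcp_pos: [0.4735, 0.1276, 0.1173]
tool_rot: [-0.265, 1.55, 0.263]
contact_force: [1.0, -0.2, 0.3]
finger_gap: 0.0253
```

```bash
python3 - <<'E'
from h import *
go(st(-98,120.2,50))
E
```

```text
t 9.0 tcp [0.4735 0.1276 0.1173] st [-91.6 120.7 117.3] F [ 1.  -0.2  0.3] gap 0.0253
x [ 0.005 -0.001 -1.   ] z [0.944 0.33  0.004] q [-0.02  0.5  -0.49  2.06  0.38  0.66 -0.43]
shift mm [67.2 -0.4 -6.7] share [ 0.1681 -0.0011 -0.0167]
dr deg [-0.33  0.25  0.12] share [-0.0018  0.0014  0.0007]
```

Call:
play_rows(plan=[{"dr":[0,0.001,0],"xyz":[0.06,-0.001,-0.016],"hand":0.1},{"dr":[0,0,0],"xyz":[0.07,0,0],"hand":0.1},{"dr":[0,0,0],"xyz":[0.05,0,0],"hand":0.1},{"dr":[0,0,0],"xyz":[0.02,0,0],"hand":0.1},{"dr":[0,0,0],"xyz":[0,0,0],"hand":0.1}])

```text
t: 9.5
tcp_pos: [0.4739, 0.1254, 0.0362]
tool_rot: [-0.261, 1.546, 0.259]
contact_force: [-0.3, 0.9, 0.3]
finger_gap: 0.0253
```

```bash
python3 - <<'E'
from h import *
go(st(-98,120.2,22))
for n,b,k in(("side",(200,140,340,290),4),):
    p,d=grab_frame(n); crop(n,p,*b,k,n+"8")
E
```

```text
t 9.5 tcp [0.4739 0.1254 0.0362] st [-92.  118.6  36.2] F [-0.3  0.9  0.3] gap 0.0253
x [ 0.009  0.    -1.   ] z [0.945 0.326 0.009] q [-0.1   0.63 -0.37  2.13  0.51  0.46 -0.54]
shift mm [14.2  1.6 -6.2] share [ 0.0354  0.0041 -0.0154]
dr deg [-0.57  0.51  0.16] share [-0.0032  0.0028  0.0009]
```

View pics/side8.png

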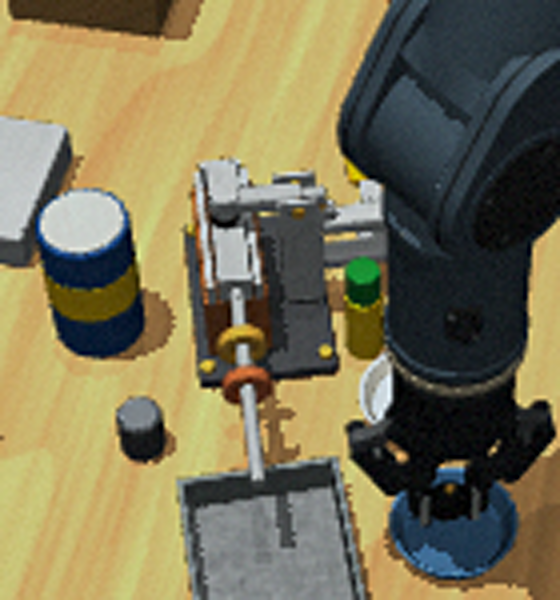

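Call:
play_rows(plan=[{"dr":[0,0.002,0],"xyz":[0.015,0.004,-0.013],"hand":0.1},{"dr":[0,0,0],"xyz":[0.016,0,0],"hand":0.1},{"dr":[0,0,0],"xyz":[0,0,0],"hand":0.1},{"dr":[0,0,0],"xyz":[0,0,0],"hand":0.45},{"dr":[0,0,0],"xyz":[0,0,0],"hand":0.45},{"dr":[0,0,0],"xyz":[0,0,0],"hand":0.45}])

```text
t: 10.15
tcp_pos: [0.4705, 0.1261, 0.0259]
tool_rot: [-0.261, 1.547, 0.259]
contact_force: [-0.6, 0.4, 0.3]
finger_gap: 0.0386
```

```bash
python3 - <<'E'
from h import *
go(st(-98,120.2,22))
E
```

```text
t 10.15 tcp [0.4705 0.1261 0.0259] st [-95.  120.3  25.9] F [-0.6  0.4  0.3] gap 0.0386
x [ 0.008 -0.    -1.   ] z [0.946 0.326 0.008] q [-0.12  0.64 -0.35  2.15  0.53  0.43 -0.56]
shift mm [ 3.9 -0.1 -3. ] share [ 0.0096 -0.0003 -0.0076]
dr deg [-0.6   0.43  0.17] share [-0.0033  0.0024  0.0009]
```

Call:
play_rows(plan=[{"dr":[-0.002,0.002,0],"xyz":[-0.06,0,0],"hand":0.45},{"dr":[0,0,0],"xyz":[-0.12,0,0],"hand":0.45},{"dr":[0,0,0],"xyz":[-0.12,0,0],"hand":0.45},{"dr":[0,0,0],"xyz":[-0.1,-0.03,0.06],"hand":0.6},{"dr":[0,0,0],"xyz":[0,-0.07,0.1],"hand":0.6},{"dr":[0,0,0],"xyz":[0,-0.07,0.1],"hand":0.6},{"dr":[0,0,0],"xyz":[0,-0.03,0.04],"hand":0.6},{"dr":[0,0,0],"xyz":[0,0,0],"hand":0.6}])

```text
t: 10.95
tcp_pos: [0.6137, 0.0897, 0.1955]
tool_rot: [-0.27, 1.55, 0.265]
contact_force: [0.5, 0.1, 0.6]
finger_gap: 0.0516
```

```bash
python3 - <<'E'
from h import *
go(st(31,36,140))
for n,b,k in(("side",(200,140,340,290),4),):
    p,d=grab_frame(n); crop(n,p,*b,k,n+"9")
E
```

```text
t 10.95 tcp [0.6137 0.0897 0.1955] st [ 27.7  38.  195.5] F [0.5 0.1 0.6] gap 0.0516
x [ 0.004 -0.003 -1.   ] z [0.942 0.334 0.003] q [ 0.11  0.57 -0.53  1.64  0.33  1.01 -0.19]
shift mm [55.5 -1.8  3.1] share [ 0.1388 -0.0044  0.0078]
dr deg [-0.07  0.18  0.23] share [-0.0004  0.001   0.0013]
```

View pics/side9.png

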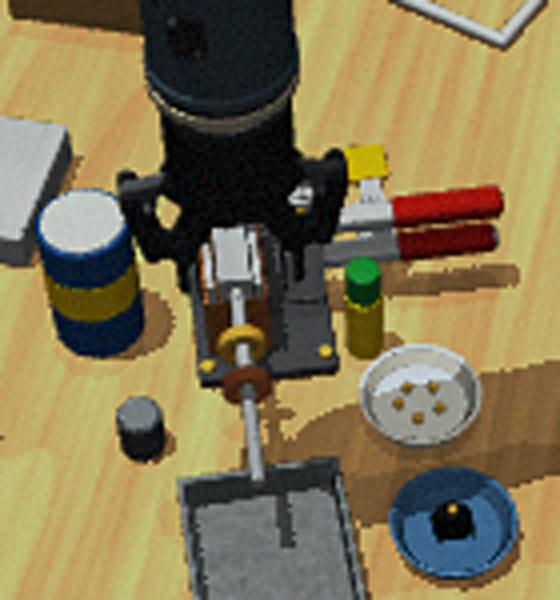

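Call:
play_rows(plan=[{"dr":[0,0.001,0.001],"xyz":[0.06,-0.004,0.008],"hand":0.7},{"dr":[0,0,0],"xyz":[0.08,0,0],"hand":0.7},{"dr":[0,0,0],"xyz":[0.06,0,0],"hand":0.7},{"dr":[0,0,0],"xyz":[0,0,0],"hand":0.7}])

```text
t: 11.4
tcp_pos: [0.6122, 0.0919, 0.1145]
tool_rot: [-0.27, 1.555, 0.271]
contact_force: [-0.6, 0.1, -0.8]
finger_gap: 0.0597
```

```bash
python3 - <<'E'
from h import *
go(st(31,36,78))
for n,b,k in(("side",(200,140,340,290),4),):
    p,d=grab_frame(n); crop(n,p,*b,k,n+"10")
E
```

```text
t 11.4 tcp [0.6122 0.0919 0.1145] st [ 27.1  40.6 114.5] F [-0.6  0.1 -0.8] gap 0.0597
x [-0.001  0.    -1.   ] z [ 0.941  0.338 -0.001] q [ 0.08  0.66 -0.5   1.73  0.4   0.86 -0.25]
shift mm [36.5 -4.6  3.9] share [ 0.0913 -0.0115  0.0098]
dr deg [ 0.15 -0.06 -0.03] share [ 0.0008 -0.0003 -0.0002]
```

View pics/side10.png

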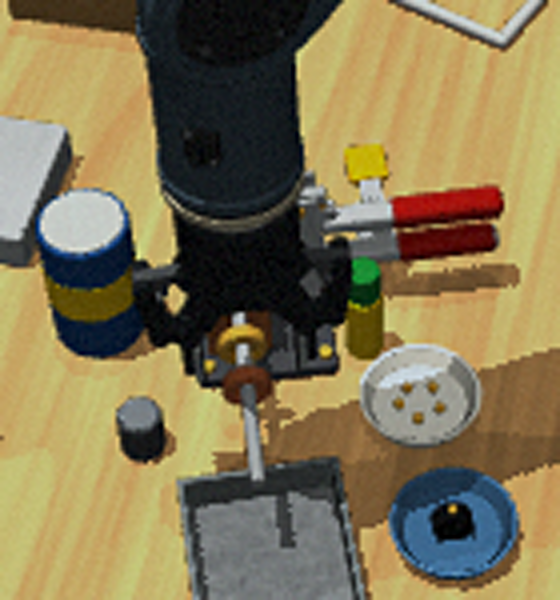

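Call:
play_rows(plan=[{"dr":[0,0,0],"xyz":[0.04,-0.0115,0.009],"hand":0.7},{"dr":[0,0,0],"xyz":[0.04,0,0],"hand":0.7},{"dr":[0,0,0],"xyz":[0.01,0,0],"hand":0.7},{"dr":[0,0,0],"xyz":[0,0,0],"hand":0.7}])

```text
t: 11.85
tcp_pos: [0.6196, 0.0905, 0.0831]
tool_rot: [-0.271, 1.547, 0.272]
contact_force: [0.0, -0.4, 0.2]
finger_gap: 0.0595
```

```bash
python3 - <<'E'
from h import *
go(st(31,36,78))
for n,b,k in(("side",(230,200,300,260),10),):
    p,d=grab_frame(n); crop(n,p,*b,k,n+"11")
s,M=state(False)
u,v=proj("side",st(31,36,82)); print("ring b pred",(u-230+.5)*10,(v-200+.5)*10)
u,v=proj("side",s["tcp_pos"]); print("tcp",(u-230+.5)*10,(v-200+.5)*10)
E
```

```text
t 11.85 tcp [0.6196 0.0905 0.0831] st [33.6 36.8 83.1] F [ 0.  -0.4  0.2] gap 0.0595
x [ 0.006  0.002 -1.   ] z [0.941 0.339 0.007] q [ 0.07  0.7  -0.47  1.74  0.43  0.79 -0.26]
shift mm [ 5.1 -0.8 -2.6] share [ 0.0127 -0.0019 -0.0065]
dr deg [0.24 0.38 0.03] share [0.0013 0.0021 0.0001]
ring b pred 318.7731418734302 360.8336777939786
tcp 308.81300288893044 361.283790143477
```

View pics/side11.png

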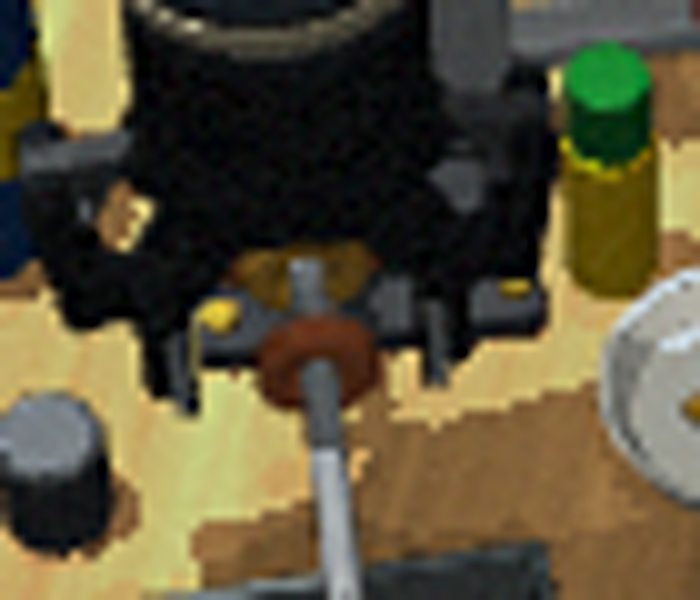

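Call:
play_rows(plan=[{"dr":[0,0.002,0],"xyz":[0.016,-0.002,-0.006],"hand":0.7},{"dr":[0,0,0],"xyz":[0,0,0],"hand":0.7},{"dr":[0,0,0],"xyz":[0,0,0],"hand":0.3},{"dr":[0,0,0],"xyz":[0,0,0],"hand":0.2},{"dr":[0,0,0],"xyz":[0,0,0],"hand":0.2},{"dr":[0,0,0],"xyz":[0,0,0],"hand":0.2},{"dr":[0,0,0],"xyz":[0,0,0],"hand":0.2}])

```text
t: 12.6
tcp_pos: [0.6187, 0.0891, 0.079]
tool_rot: [-0.272, 1.55, 0.271]
contact_force: [0.0, -0.3, -0.7]
finger_gap: 0.0309
```

```bash
python3 - <<'E'
from h import *
go(st(31,155,78))
for n,b,k in(("side",(230,200,300,260),10),):
    p,d=grab_frame(n); crop(n,p,*b,k,n+"12")
E
```

```text
t 12.6 tcp [0.6187 0.0891 0.079 ] st [32.3 35.8 79. ] F [ 0.  -0.3 -0.7] gap 0.0309
x [ 0.004  0.    -1.   ] z [0.941 0.339 0.003] q [ 0.07  0.71 -0.47  1.74  0.43  0.79 -0.27]
shift mm [  0.9 119.2  -0.8] share [ 0.0022  0.2981 -0.002 ]
dr deg [0.23 0.2  0.07] share [0.0013 0.0011 0.0004]
```

View pics/side12.png

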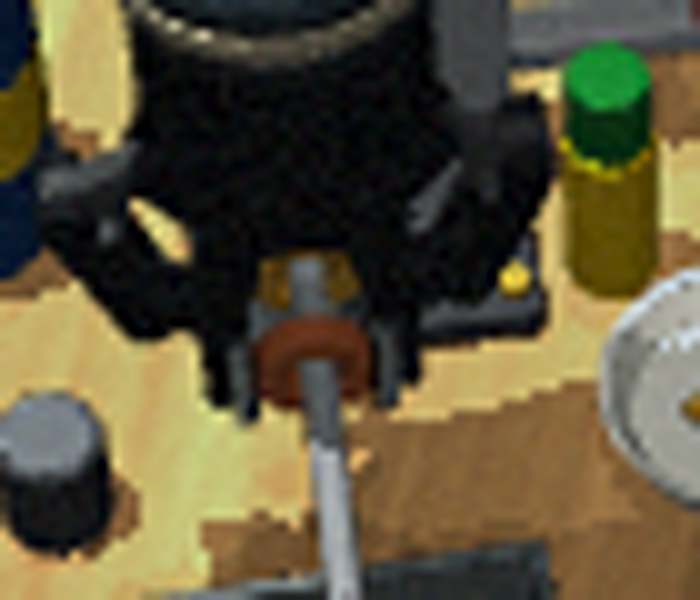

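Call:
play_rows(plan=[{"dr":[0,0,0],"xyz":[0,0.03,0],"hand":0.2},{"dr":[0,0,0],"xyz":[0,0.04,0],"hand":0.2},{"dr":[0,0,0],"xyz":[0,0.04,0],"hand":0.2},{"dr":[0,0,0],"xyz":[0,0.04,0],"hand":0.2}])

```text
t: 13.05
tcp_pos: [0.5974, 0.1481, 0.0789]
tool_rot: [-0.27, 1.55, 0.268]
contact_force: [0.1, -0.0, -0.3]
finger_gap: 0.0304
```

```bash
python3 - <<'E'
from h import *
go(st(31,165,78))
E
```

```text
t 13.05 tcp [0.5974 0.1481 0.0789] st [32.  98.4 78.9] F [ 0.1 -0.  -0.3] gap 0.0304
x [ 0.004 -0.    -1.   ] z [0.942 0.336 0.004] q [-0.03  0.7  -0.46  1.77  0.43  0.77 -0.37]
shift mm [ 0.7 66.6 -0.9] share [ 0.0019  0.1664 -0.0023]
dr deg [0.04 0.21 0.09] share [0.0002 0.0011 0.0005]
```

Call:
play_rows(plan=[{"dr":[0,0,0],"xyz":[0,0.04,0],"hand":0.2},{"dr":[0,0,0],"xyz":[0,0.04,0],"hand":0.2},{"dr":[0,0,0],"xyz":[0,0.04,0],"hand":0.2},{"dr":[0,0,0],"xyz":[0,0.04,0],"hand":0.2},{"dr":[0,0,0],"xyz":[0,0,0],"hand":0.2},{"dr":[0,0,0],"xyz":[0,0,0],"hand":0.2}])

```text
t: 13.65
tcp_pos: [0.5697, 0.2223, 0.0791]
tool_rot: [-0.276, 1.55, 0.28]
contact_force: [1.4, -0.7, -1.3]
finger_gap: 0.0311
```

```bash
python3 - <<'E'
from h import *
go(st(25,165,30))
for n,b,k in(("side",(200,140,340,290),4),):
    p,d=grab_frame(n); crop(n,p,*b,k,n+"13")
E
```

```text
t 13.65 tcp [0.5697 0.2223 0.0791] st [ 30.7 177.7  79.1] F [ 1.4 -0.7 -1.3] gap 0.0311
x [ 0.003  0.003 -1.   ] z [0.938 0.347 0.004] q [-0.16  0.69 -0.46  1.78  0.42  0.76 -0.48]
shift mm [ 49.  -12.7  -6.1] share [ 0.1226 -0.0318 -0.0152]
dr deg [ 0.7   0.21 -0.12] share [ 0.0039  0.0011 -0.0006]
```

View pics/side13.png

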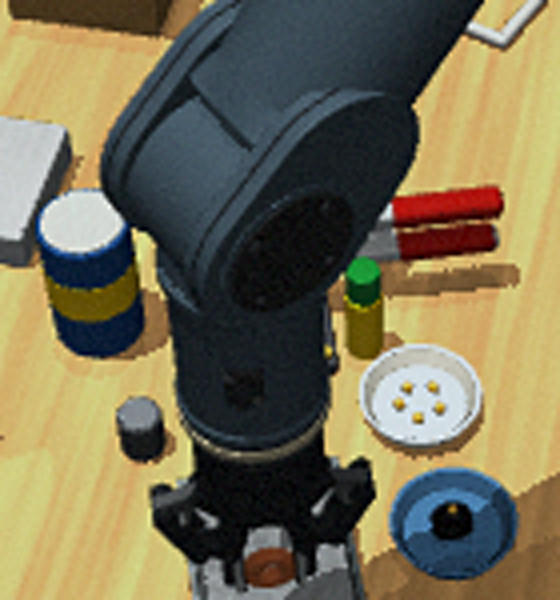

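Call:
play_rows(plan=[{"dr":[0.003,0.001,0],"xyz":[0.02,-0.02,-0.015],"hand":0.2},{"dr":[0,0,0],"xyz":[0.05,0,0],"hand":0.2},{"dr":[0,0,0],"xyz":[0.05,0,0],"hand":0.2},{"dr":[0,0,0],"xyz":[0.015,0,0],"hand":0.2},{"dr":[0,0,0],"xyz":[0,0,0],"hand":0.2}])

```text
t: 14.2
tcp_pos: [0.5676, 0.2051, 0.022]
tool_rot: [-0.265, 1.556, 0.263]
contact_force: [0.9, -0.9, -0.4]
finger_gap: 0.031
```

```bash
python3 - <<'E'
from h import *
go(st(25,168,28))
E
```

```text
t 14.2 tcp [0.5676 0.2051 0.022 ] st [ 23.  162.1  22. ] F [ 0.9 -0.9 -0.4] gap 0.031
x [-0.001 -0.001 -1.   ] z [ 0.944  0.33  -0.001] q [-0.17  0.76 -0.41  1.83  0.47  0.65 -0.53]
shift mm [-6.   5.9  1.9] share [-0.0151  0.0146  0.0048]
dr deg [-0.35 -0.07  0.06] share [-0.0019 -0.0004  0.0003]
```

Call:
play_rows(plan=[{"dr":[0,0,0],"xyz":[0,0,0],"hand":0.5},{"dr":[0,0,0],"xyz":[0,0,0],"hand":0.5},{"dr":[0,0,0],"xyz":[0,0,0],"hand":0.5},{"dr":[0,0,0],"xyz":[-0.03,0.01,0],"hand":0.5},{"dr":[0,0,0],"xyz":[-0.1,0,0],"hand":0.5},{"dr":[0,0,0],"xyz":[-0.12,0,0],"hand":0.5},{"dr":[0,0,0],"xyz":[-0.12,0,0],"hand":0.7},{"dr":[0,0,0],"xyz":[-0.04,-0.08,0.0],"hand":0.7},{"dr":[0,0,0],"xyz":[0,-0.12,0],"hand":0.7},{"dr":[0,0,0],"xyz":[0,-0.12,0],"hand":0.7},{"dr":[0,0,0],"xyz":[0,-0.07,0.01],"hand":0.7},{"dr":[0,0,0],"xyz":[0,0,0],"hand":0.7}])

```text
t: 15.4
tcp_pos: [0.6242, 0.0651, 0.2074]
tool_rot: [-0.268, 1.541, 0.272]
contact_force: [-0.7, 0.2, -0.1]
finger_gap: 0.0597
```

```bash
python3 - <<'E'
from h import *
go(st(31,1,140))
for n,b,k in(("side",(200,140,340,310),4),):
    p,d=grab_frame(n); crop(n,p,*b,k*.85,n+"14")
E
```

```text
t 15.4 tcp [0.6242 0.0651 0.2074] st [ 29.4  11.3 207.4] F [-0.7  0.2 -0.1] gap 0.0597
x [ 0.013  0.004 -1.   ] z [0.941 0.338 0.013] q [ 0.15  0.57 -0.52  1.62  0.32  1.03 -0.13]
shift mm [ 67.4 -10.3   0.7] share [ 0.1685 -0.0258  0.0018]
dr deg [0.15 0.77 0.01] share [0.0008 0.0043 0.0001]
```

View pics/side14.png

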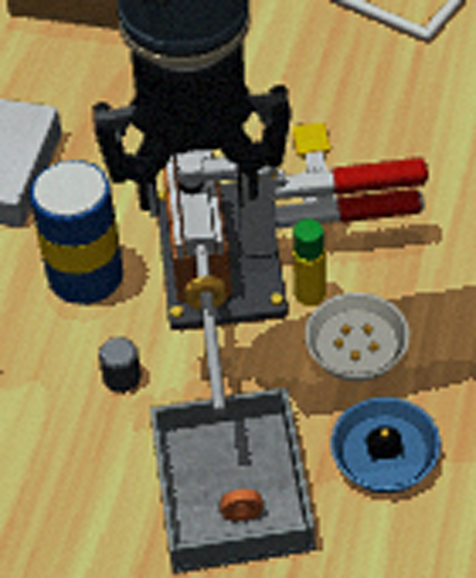

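Call:
play_rows(plan=[{"dr":[0,0.004,0],"xyz":[0.06,-0.026,0.002],"hand":0.7},{"dr":[0,0,0],"xyz":[0.1,0,0],"hand":0.7},{"dr":[0,0,0],"xyz":[0.07,0,0],"hand":0.7},{"dr":[0,0,0],"xyz":[0.02,0,0],"hand":0.7},{"dr":[0,0,0],"xyz":[0,0,0],"hand":0.7}])

```text
t: 15.95
tcp_pos: [0.6281, 0.0668, 0.1113]
tool_rot: [-0.273, 1.545, 0.282]
contact_force: [0.4, 0.0, 0.0]
finger_gap: 0.0594
```

```bash
python3 - <<'E'
from h import *
go(st(31.5,1.2,79))
E
```

```text
t 15.95 tcp [0.6281 0.0668 0.1113] st [ 33.6  11.6 111.3] F [0.4 0.  0. ] gap 0.0594
x [ 0.007  0.007 -1.   ] z [0.938 0.347 0.009] q [ 0.12  0.67 -0.48  1.7   0.39  0.85 -0.18]
shift mm [ 32.2 -10.5  -2.5] share [ 0.0805 -0.0263 -0.0063]
dr deg [ 0.69  0.51 -0.23] share [ 0.0039  0.0029 -0.0013]
```

Call:
play_rows(plan=[{"dr":[0.004,0.003,0],"xyz":[0,-0.026,-0.006],"hand":0.7},{"dr":[0,0,0],"xyz":[0.03,0,0],"hand":0.7},{"dr":[0,0,0],"xyz":[0.03,0,0],"hand":0.7},{"dr":[0,0,0],"xyz":[0,0,0],"hand":0.7}])

```text
t: 16.35
tcp_pos: [0.6314, 0.0574, 0.0901]
tool_rot: [-0.265, 1.55, 0.271]
contact_force: [0.9, -0.3, 0.3]
finger_gap: 0.06
```

```bash
python3 - <<'E'
from h import *
go(st(31.5,1.2,79))
for n,b,k in(("side",(230,190,300,250),10),):
    p,d=grab_frame(n); crop(n,p,*b,k,n+"15")
s,M=state(False)
u,v=proj("side",s["tcp_pos"]); print("tcp",(u-230+.5)*10,(v-190+.5)*10)
E
```

```text
t 16.35 tcp [0.6314 0.0574 0.0901] st [33.6  1.7 90.1] F [ 0.9 -0.3  0.3] gap 0.06
x [ 0.003  0.005 -1.   ] z [0.942 0.335 0.005] q [ 0.12  0.7  -0.47  1.71  0.41  0.82 -0.19]
shift mm [11.1 -0.5 -2.1] share [ 0.0277 -0.0013 -0.0053]
dr deg [-0.01  0.27 -0.18] share [-0.0001  0.0015 -0.001 ]
tcp 293.8546897013822 341.7179499807074
```

View pics/side15.png

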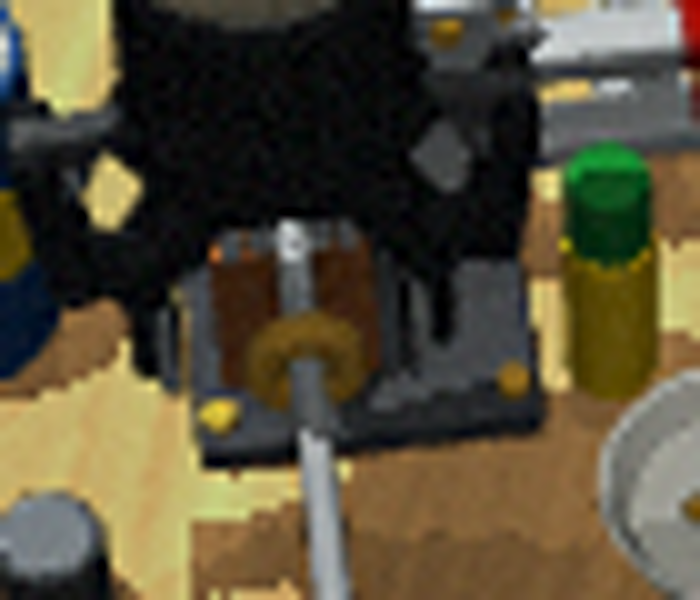

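Brass ring centred at (305,360) between the fingers (~170 and ~425). Lower and close.

Call:
play_rows(plan=[{"dr":[0,0.0015,0],"xyz":[0.028,-0.001,-0.006],"hand":0.7},{"dr":[0,0,0],"xyz":[0,0,0],"hand":0.7},{"dr":[0,0,0],"xyz":[0.004,0,0],"hand":0.3},{"dr":[0,0,0],"xyz":[0,0,0],"hand":0.2},{"dr":[0,0,0],"xyz":[0,0,0],"hand":0.2},{"dr":[0,0,0],"xyz":[0,0,0],"hand":0.2},{"dr":[0,0,0],"xyz":[0,0,0],"hand":0.2}])

```text
t: 17.1
tcp_pos: [0.6298, 0.0569, 0.0777]
tool_rot: [-0.266, 1.553, 0.271]
contact_force: [0.4, -0.2, -0.9]
finger_gap: 0.0308
```

```bash
python3 - <<'E'
from h import *
go(st(31.5,155,79))
E
```

```text
t 17.1 tcp [0.6298 0.0569 0.0777] st [31.9  1.7 77.7] F [ 0.4 -0.2 -0.9] gap 0.0308
x [ 0.     0.003 -1.   ] z [0.942 0.336 0.001] q [ 0.12  0.72 -0.46  1.72  0.42  0.8  -0.2 ]
shift mm [ -0.8 153.3  -0.4] share [-0.002   0.3833 -0.0009]
dr deg [ 0.01  0.09 -0.18] share [ 0.0001  0.0005 -0.001 ]
```

Call:
play_rows(plan=[{"dr":[0,0,0],"xyz":[0,0.03,0],"hand":0.2},{"dr":[0,0,0],"xyz":[0,0.04,0],"hand":0.2},{"dr":[0,0,0],"xyz":[0,0.04,0],"hand":0.2},{"dr":[0,0,0],"xyz":[0,0.04,0],"hand":0.2}])

```text
t: 17.5
tcp_pos: [0.6085, 0.1162, 0.0779]
tool_rot: [-0.264, 1.553, 0.269]
contact_force: [0.3, 0.3, -1.5]
finger_gap: 0.0313
```

```bash
python3 - <<'E'
from h import *
go(st(31.5,155,79))
E
```

```text
t 17.5 tcp [0.6085 0.1162 0.0779] st [31.7 64.7 77.9] F [ 0.3  0.3 -1.5] gap 0.0313
x [ 0.001  0.003 -1.   ] z [0.943 0.333 0.002] q [ 0.02  0.7  -0.45  1.76  0.41  0.78 -0.3 ]
shift mm [-0.8 90.3 -0.5] share [-0.0021  0.2257 -0.0012]
dr deg [-0.15  0.1  -0.17] share [-0.0008  0.0005 -0.001 ]
```

Call:
play_rows(plan=[{"dr":[0,0,0],"xyz":[0,0.05,0],"hand":0.2},{"dr":[0,0,0],"xyz":[0,0.05,0],"hand":0.2},{"dr":[0,0,0],"xyz":[0,0.05,0],"hand":0.2},{"dr":[0,0,0],"xyz":[0,0.05,0],"hand":0.2},{"dr":[0,0,0],"xyz":[0,0.01,0],"hand":0.2},{"dr":[0,0,0],"xyz":[0,0,0],"hand":0.2}])

```text
t: 18.1
tcp_pos: [0.5739, 0.2106, 0.079]
tool_rot: [-0.27, 1.552, 0.281]
contact_force: [0.3, -0.9, -1.0]
finger_gap: 0.0311
```

```bash
python3 - <<'E'
from h import *
print("copper",tost(onplane("side",241/3.4+200,505/3.4+140,.012)))
go(st(31.5,152,45))
for n,b,k in(("side",(200,140,340,310),3.4),):
    p,d=grab_frame(n); crop(n,p,*b,k,n+"16")
E
```

```text
copper [ 21.99920157 159.21459604  12.        ]
t 18.1 tcp [0.5739 0.2106 0.079 ] st [ 30.8 165.2  79. ] F [ 0.3 -0.9 -1. ] gap 0.0311
x [ 0.     0.007 -1.   ] z [0.939 0.344 0.003] q [-0.15  0.69 -0.45  1.78  0.4   0.76 -0.45]
shift mm [ 33.9 -13.5   0.5] share [ 0.0848 -0.0337  0.0012]
dr deg [ 0.54  0.15 -0.38] share [ 0.003   0.0008 -0.0021]
```

View pics/side16.png

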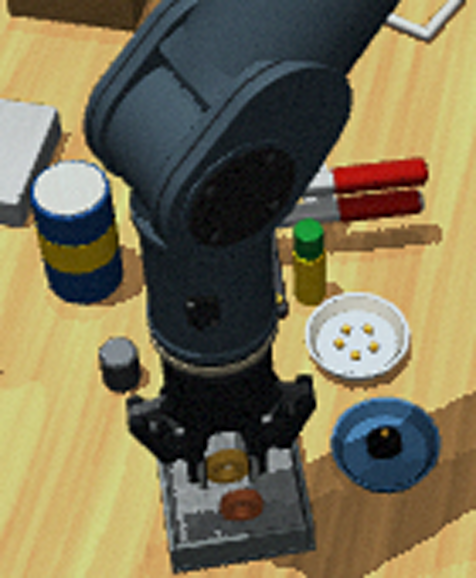

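Call:
play_rows(plan=[{"dr":[0.003,0,0],"xyz":[0,-0.02,0.025],"hand":0.2},{"dr":[0,0,0],"xyz":[0.035,0,0],"hand":0.2},{"dr":[0,0,0],"xyz":[0.025,0,0],"hand":0.2},{"dr":[0,0,0],"xyz":[0,0,0],"hand":0.2}])

```text
t: 18.55
tcp_pos: [0.5889, 0.2017, 0.0524]
tool_rot: [-0.259, 1.553, 0.267]
contact_force: [-0.2, -0.3, 0.1]
finger_gap: 0.031
```

```bash
python3 - <<'E'
from h import *
go(st(40,152,48))
E
```

```text
t 18.55 tcp [0.5889 0.2017 0.0524] st [ 42.  151.9  52.4] F [-0.2 -0.3  0.1] gap 0.031
x [ 0.001  0.005 -1.   ] z [0.944 0.329 0.002] q [-0.14  0.73 -0.43  1.77  0.42  0.73 -0.46]
shift mm [ 4.4  0.1 -2. ] share [ 0.0109  0.0002 -0.005 ]
dr deg [-0.37  0.13 -0.26] share [-0.0021  0.0007 -0.0014]
```

Call:
play_rows(plan=[{"dr":[0,0,0],"xyz":[0,0,0],"hand":0.5},{"dr":[0,0,0],"xyz":[0,0,0],"hand":0.5},{"dr":[0,0,0],"xyz":[0,0,0],"hand":0.5},{"dr":[0,0,0],"xyz":[-0.06,0,0],"hand":0.5},{"dr":[0,0,0],"xyz":[-0.12,0,0],"hand":0.5},{"dr":[0,0,0],"xyz":[-0.12,0,0],"hand":0.3},{"dr":[0,0,0],"xyz":[-0.08,-0.05,-0.03],"hand":0},{"dr":[0,0,0],"xyz":[0,-0.11,-0.04],"hand":0},{"dr":[0,0,0],"xyz":[0,-0.11,-0.04],"hand":0},{"dr":[0,0,0],"xyz":[0,-0.11,-0.04],"hand":0},{"dr":[0,0,0],"xyz":[0,0,0],"hand":0}])

```text
t: 19.65
tcp_pos: [0.5823, 0.0349, 0.2119]
tool_rot: [-0.264, 1.549, 0.271]
contact_force: [0.1, -0.7, -0.7]
finger_gap: 0.0004
```

```bash
python3 - <<'E'
from h import *
go(st(-80,-170,150))
for n,b,k in(("side",(200,140,340,310),3.4),):
    p,d=grab_frame(n); crop(n,p,*b,k,n+"17")
E
```

```text
t 19.65 tcp [0.5823 0.0349 0.2119] st [-20.2  -3.1 211.9] F [ 0.1 -0.7 -0.7] gap 0.0004
x [ 0.004  0.005 -1.   ] z [0.942 0.335 0.006] q [ 0.2   0.5  -0.52  1.72  0.28  0.99 -0.08]
shift mm [  61.  -167.1  -60.1] share [ 0.1525 -0.4178 -0.1502]
dr deg [-0.03  0.33 -0.2 ] share [-0.0002  0.0019 -0.0011]
```

View pics/side17.png

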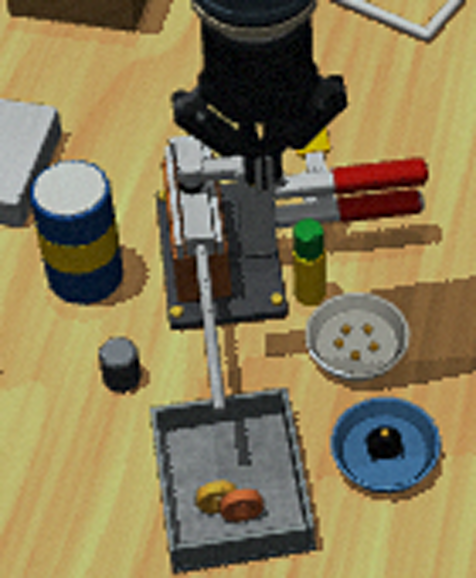

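Call:
play_rows(plan=[{"dr":[0,0,0],"xyz":[0,-0.1,-0.036],"hand":0},{"dr":[0,0.002,0],"xyz":[0,-0.1,-0.036],"hand":0},{"dr":[0,0,0],"xyz":[0,-0.1,-0.036],"hand":0},{"dr":[0,0,0],"xyz":[0,-0.07,-0.03],"hand":0},{"dr":[0,0,0],"xyz":[0,0,0],"hand":0},{"dr":[0,0,0],"xyz":[0,0,0],"hand":0}])

```text
t: 20.3
tcp_pos: [0.5826, -0.1154, 0.2129]
tool_rot: [-0.271, 1.547, 0.286]
contact_force: [-0.2, 0.4, 0.1]
finger_gap: 0.0001
```

```bash
python3 - <<'E'
from h import *
go(st(-78,-170,120))
E
```

```text
t 20.3 tcp [ 0.5826 -0.1154  0.2129] st [ -70.3 -144.8  212.9] F [-0.2  0.4  0.1] gap 0.0001
x [ 0.004  0.011 -1.   ] z [0.938 0.348 0.007] q [ 0.46  0.52 -0.52  1.69  0.28  1.01  0.2 ]
shift mm [ 92.6 -25.9  -8.7] share [ 0.2315 -0.0648 -0.0217]
dr deg [ 0.75  0.41 -0.51] share [ 0.0042  0.0023 -0.0028]
```

Call:
play_rows(plan=[{"dr":[0.004,0.002,-0.002],"xyz":[0,-0.065,-0.022],"hand":0},{"dr":[0,0,0],"xyz":[0,0,0],"hand":0},{"dr":[0,0,0],"xyz":[0.07,0,0],"hand":0},{"dr":[0,0,0],"xyz":[0.08,0,0],"hand":0},{"dr":[0,0,0],"xyz":[0.06,0,0],"hand":0},{"dr":[0,0,0],"xyz":[0,0,0],"hand":0}])

```text
t: 20.9
tcp_pos: [0.5871, -0.1358, 0.1285]
tool_rot: [-0.274, 1.547, 0.278]
contact_force: [-0.6, -0.9, 1.1]
finger_gap: -0.0002
```

```bash
python3 - <<'E'
from h import *
go(st(-78,-170,84))
for n,b,k in(("side",(240,140,340,220),7),):
    p,d=grab_frame(n); crop(n,p,*b,k,n+"18")
E
```

```text
t 20.9 tcp [ 0.5871 -0.1358  0.1285] st [ -72.9 -165.5  128.5] F [-0.6 -0.9  1.1] gap -0.0002
x [ 0.005  0.004 -1.   ] z [0.939 0.345 0.006] q [ 0.45  0.62 -0.47  1.77  0.35  0.84  0.17]
shift mm [44.5 -4.5 -5.4] share [ 0.1112 -0.0113 -0.0135]
dr deg [ 0.58  0.36 -0.11] share [ 0.0032  0.002  -0.0006]
```

View pics/side18.png

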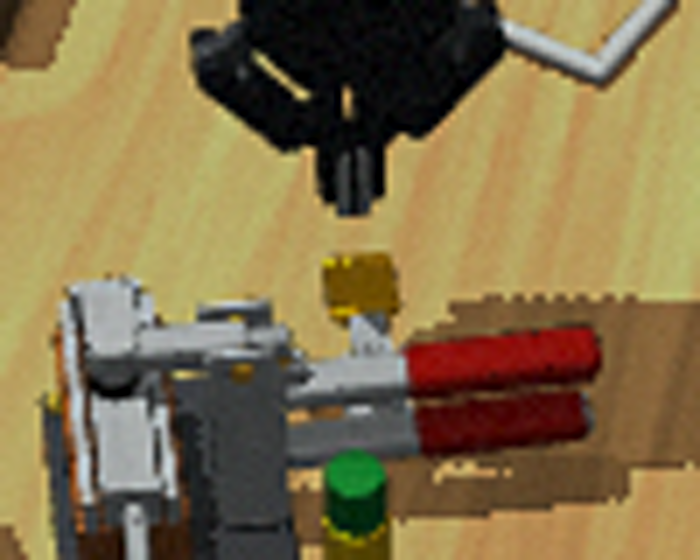

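Call:
play_rows(plan=[{"dr":[0.003,0.002,0],"xyz":[0,-0.013,-0.013],"hand":0},{"dr":[0,0,0],"xyz":[0,0,0],"hand":0},{"dr":[0,0,0],"xyz":[0.04,0,0],"hand":0},{"dr":[0,0,0],"xyz":[0.04,0,0],"hand":0},{"dr":[0,0,0],"xyz":[0.02,0,0],"hand":0},{"dr":[0,0,0],"xyz":[0,0,0],"hand":0}])

```text
t: 21.55
tcp_pos: [0.5898, -0.1426, 0.0972]
tool_rot: [-0.271, 1.542, 0.266]
contact_force: [-0.9, 0.3, 1.1]
finger_gap: -0.0
```

```bash
python3 - <<'E'
from h import *
go(st(-78,-170,61))
E
```

```text
t 21.55 tcp [ 0.5898 -0.1426  0.0972] st [ -72.7 -172.9   97.2] F [-0.9  0.3  1.1] gap -0.0
x [ 0.013 -0.001 -1.   ] z [0.942 0.336 0.012] q [ 0.44  0.65 -0.45  1.79  0.39  0.77  0.14]
shift mm [36.1  3.  -5.7] share [ 0.0902  0.0076 -0.0143]
dr deg [0.02 0.66 0.3 ] share [0.0001 0.0037 0.0017]
```

Call:
play_rows(plan=[{"dr":[0,0.004,0],"xyz":[0,0.004,-0.016],"hand":0},{"dr":[0,0,0],"xyz":[0.025,0,-0.003],"hand":0},{"dr":[0,0,0],"xyz":[0.025,0,-0.003],"hand":0},{"dr":[0,0,0],"xyz":[0.02,0,-0.003],"hand":0},{"dr":[0,0,0],"xyz":[0,0,0],"hand":0}])

```text
t: 22.05
tcp_pos: [0.5813, -0.1452, 0.0699]
tool_rot: [-0.274, 1.55, 0.262]
contact_force: [0.1, -0.4, 1.3]
finger_gap: 0.0003
```

```bash
python3 - <<'E'
from h import *
go(st(-78,-170,61))
E
```

```text
t 22.05 tcp [ 0.5813 -0.1452  0.0699] st [ -81.5 -172.5   69.9] F [ 0.1 -0.4  1.3] gap 0.0003
x [ 0.006 -0.007 -1.   ] z [0.942 0.335 0.003] q [ 0.43  0.68 -0.42  1.83  0.41  0.71  0.12]
shift mm [8.9 2.5 3.5] share [0.0223 0.0064 0.0087]
dr deg [-0.02  0.17  0.47] share [-0.0001  0.001   0.0026]
```

Tip at z≈0.059, i.e. paddle about 11 mm down. Continue to about 21 mm.

Call:
play_rows(plan=[{"dr":[0,0,0],"xyz":[0.014,0,0],"hand":0},{"dr":[0,0,0],"xyz":[0.014,0,0],"hand":0},{"dr":[0,0,0],"xyz":[0,0,0],"hand":0}])

```text
t: 22.35
tcp_pos: [0.5815, -0.1449, 0.0577]
tool_rot: [-0.274, 1.55, 0.263]
contact_force: [0.2, -0.4, 1.7]
finger_gap: 0.0
```

```bash
python3 - <<'E'
from h import *
go(st(-78,-170,61))
for n,b,k in(("side",(240,140,340,220),7),):
    p,d=grab_frame(n); crop(n,p,*b,k,n+"19")
E
```

```text
t 22.35 tcp [ 0.5815 -0.1449  0.0577] st [ -81.3 -172.2   57.7] F [ 0.2 -0.4  1.7] gap 0.0
x [ 0.005 -0.006 -1.   ] z [0.942 0.335 0.003] q [ 0.42  0.7  -0.41  1.83  0.43  0.69  0.11]
shift mm [-3.3  2.2  3.3] share [-0.0082  0.0056  0.0083]
dr deg [-0.    0.17  0.45] share [-0.      0.0009  0.0025]
```

View pics/side19.png

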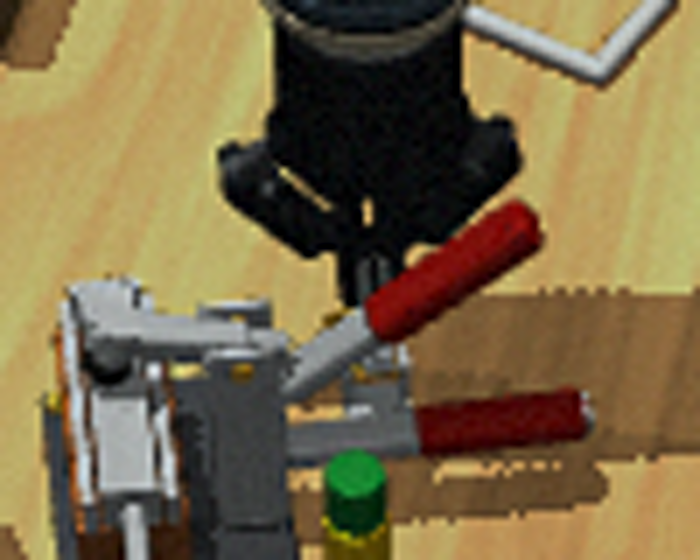

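Call:
play_rows(plan=[{"dr":[0,0,0],"xyz":[-0.04,0,0],"hand":0},{"dr":[0,0,0],"xyz":[-0.08,-0.02,0],"hand":0},{"dr":[0,0,0],"xyz":[-0.1,-0.03,0],"hand":0},{"dr":[0,0,0],"xyz":[-0.1,-0.08,0],"hand":0},{"dr":[0,0,0],"xyz":[-0.05,-0.1,-0.05],"hand":0},{"dr":[0,0,0],"xyz":[0,-0.1,-0.06],"hand":0},{"dr":[0,0,0],"xyz":[0,-0.1,-0.06],"hand":0},{"dr":[0,0,0],"xyz":[0,0,0],"hand":0},{"dr":[0,0,0],"xyz":[0,0,0],"hand":0},{"dr":[0,0,0],"xyz":[0,0,0],"hand":0}])

```text
t: 23.4
tcp_pos: [0.5726, -0.3345, 0.212]
tool_rot: [-0.276, 1.554, 0.266]
contact_force: [-0.5, 0.3, 0.3]
finger_gap: -0.0001
```

```bash
python3 - <<'E'
from h import *
state()
for n,b,k in(("side",(200,140,340,310),3.4),("top",(195,135,345,265),5)):
    p,d=grab_frame(n); crop(n,p,*b,k,n+"20"); cv2.imwrite(f"pics/{n}20f.png",p)
E
```

```text
t 23.4 tcp [ 0.5726 -0.3345  0.212 ] st [-153.2 -347.8  212. ] F [-0.5  0.3  0.3] gap -0.0001
x [ 0.001 -0.006 -1.   ] z [ 0.941  0.339 -0.002] q [ 0.74  0.61 -0.49  1.5   0.31  1.1   0.53]
```

View pics/side20.png

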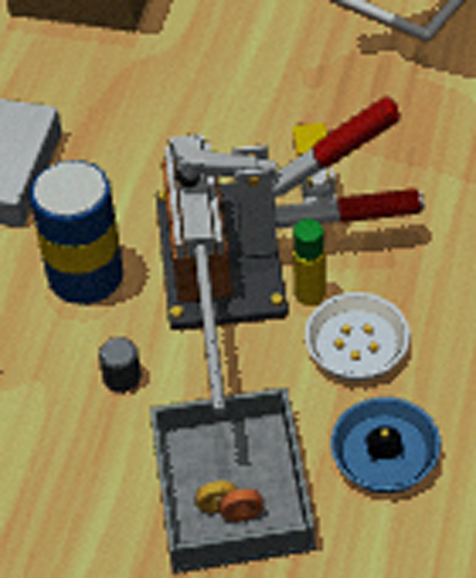

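View pics/top20.png

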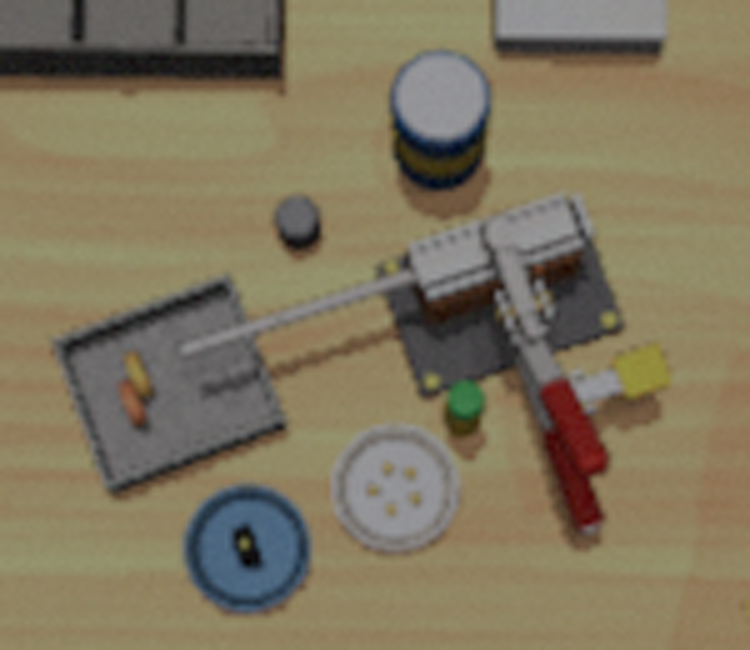

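Everything is in place: both rings are in the tray, the collar is in the blue dish, the bar is in its cradle, the pliers are open, and the bystanders haven't moved.

```bash
python3 -c "
from cell import *
print(sign_off())"
```

```text
the job is handed in; nothing more can be done
None
```

I did the whole job in the order asked and handed it in at about 23.5 s of the 61 s allowed; `sign_off()` gave no verdict.

- **Locking:** I squeezed the red handle down until it snapped over centre. It stayed level after the fingers lifted.
- **Collar:** I pulled it off the rod, and it stands in the blue dish.
- **Rings:** I then slid the copper ring off the rod end and set it down in the grey tray. The brass ring came off next and dropped the last 3 cm or so into the tray.
- **Release:** I pressed the yellow lever about 20 mm and the pliers sprang open.

The last side and top pictures show:
- both rings standing in the tray and the collar in the blue dish;
- the bar in its cradle with the rod bare;
- the pliers open;
- the can, glue stick, loupe and white dish where they started.

I did not recheck the red-handled pliers or the mallet in the last pictures. The arm worked well clear of both.

Two readings stood out:
- **Handle press:** the wrist force peaked at about 103 N at the handle's stop, under the 120 N limit but higher than I intended. It came through the fingertips.
- **Finger gap:** it read about 3 mm under the nominal size on the collar and on both rings, though the pictures showed each held properly.

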